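# Load the dry-block heater with its inserts and the sample jars

### The arm

A 7-joint arm with a two-finger parallel gripper is mounted at the origin on the work surface. World frame = base frame: x ahead of the robot, y to its left, z up, the work surface at z = 0. Lengths are in m, angles in rad, forces in N, time in s.
With the tool pointing down it reaches from about 0.35 to 0.9 m from the base axis. Payload 8.1 kg.
Tool frame: the origin (TCP) lies at the very end of the fingers, on their centre line; the grasp point (between the pads) lies 19 mm behind it; z points along the fingers, x is the direction in which the jaws open and shut, and the axes are right-handed (so a half turn about z gives the same grasp; the last joint's range is limited). The gripper opens to 92 mm and grips with 3 to 60 N. Pads are 19 mm wide; open, the fingers measure 130 mm over their backs; the gripper's body (75 mm by 190 mm) begins 47 mm behind the grasp point.
Start: joints at [-0.103, 0.434, 0.025, 1.573, -0.012, 1.134, -0.075], TCP at [0.625, -0, 0.227] pointing down, gripper open.
Joint ranges: [-2.62, 2.62], [-0.44, 2.09], [-1.27, 1.32], [0.08, 2.57], [-1.32, 4.46], [0.12, 2], [-2.74, 2.74]. Speed limits (rad/s): [2.22, 2.22, 3.01, 3.01, 3.14, 3.14, 3.14].

### API

Orientations are given as a rotation vector (axis times angle).
In Python, from cell import status, viewer, arm gives the robot as it stands.
- The arm moves only by the tool jog_arm, never from a script. Its argument "commands" is text: rows parted by semicolons, each of 7 numbers parted by spaces: the closure, from -1 (fully open) to 1 (shut), then the shift along the world's x, y, z normalised to -1 to 1, where 1 is 0.3 m, then the turn, a rotation vector about the world's x, y, z normalised to -1 to 1, where 1 is 2 pi rad. In form: jaw dx dy dz wx wy wz; .... A call has exactly 5 rows; each row shifts and turns the commanded pose from where the row before left it; what a row does not reach is not made up. A row lasts 1/10 s, in which the tool goes at most 50 mm and 8.59 degrees, less where a joint would pass 70% of its speed; a pose out of reach is approached as far as the arm can. A call with a number of a shift or a turn outside -1 to 1 is refused whole. A call with a gripper value outside its range is refused whole. The fingers move at their own pace and stop on an object; "force" is the grip in N (left out, the last holds). Time passes only in rows, so rows that do not move let the fingers close, or fill a call up. It gives the time, the measured TCP pose, the force and the opening at its end, in the units of the state.
- status.observe(): the state, without advancing time (a new reading comes with each control period).
- viewer.get_image(name): name is "scene" or "side" or "wrist"; returns a dict with "pixels" (420x560x3 uint8, red, green, blue), "z_map" (420x560 float32, m along the optical axis (not along the pixel's ray), 0 where there is no reading), "camera_matrix" (3x3 intrinsics, pixels), "R" (3x3) and "t" (3): a world point X has camera coordinates R X + t. Camera axes: x right, y down, z forward; pixel columns grow to the right and rows downward; lengths in m; the calibration is good to about 2 mm. The wrist camera is an equidistant fisheye: a pixel r from the principal point sees the ray r / f radians off the axis. A picture is of the moment at which its call begins.
- arm.sign_off(): hands the job in, once; it reports no verdict.
The state is a dict: "clock": time; "joints": joint angles; "dq": joint speeds; "joint_efforts": joint torques, N m; "position": TCP position; "ee_rot": TCP orientation; "force": force on the tool from outside, world axes, zero at the start; "ft_torque": the same for the moment, N m; "width": opening from 0.0 (shut) to 1.0 (fully open).
Only numpy, scipy, OpenCV 4.12 (cv2) and the standard library are available. Lean on these libraries where they do the work, as an engineer would, in place of code of your own. Each camera call takes 0.05 s, during which the arm holds its last target. There are 200 camera calls.

### The job

Get the dry-block heater ready for a run: put the three flat round inserts into the round wells of its plate and the square tube block into the square well, every one fully home. Then stand each amber sample jar (two or three are on the bench) upright in the middle of a round insert of its own, setting it down rather than letting it fall, with its white cap pushed down fully home. Do not tip a jar over, and leave the other things on the bench where they are.

Things in the scene. Friction and masses are not known exactly. Their poses are not given: they have to be found in the camera images.
- heater: dry-block heater fixed to the bench: white box, in its own frame x -176 (control panel) to 116 mm, y -118 to 118 mm; origin on the bench under the centre of its 206 x 206 mm aluminium heating plate. Plate's upper face 95 mm above the bench, with four sharp-edged wells 10 mm deep, centres 100 mm apart: three round, 64.5 mm across; one square, 62.5 x 62.5 mm, sides along the heater's x and y
- well1 (a point): centre of a round well's mouth, level with the plate's upper face; axes as the heater's
- well2 (a point): as well1
- well3 (a point): as well1
- squarewell (a point): centre of the square well's mouth, level with the plate's upper face; axes as the heater's (the well's sides lie along them)
- disc1_mid (a point): centre (half-way up) of a loose flat round aluminium insert, 62 mm in diameter, 24 mm thick, about 0.19 kg, z up, lying flat on the bench; lower edge bevelled 2 mm. Home in a round well (any) its top is 14 mm above the plate and this point 2 mm above the plate
- disc2_mid (a point): centre (half-way up) of a loose flat round aluminium insert, 62 mm in diameter, 24 mm thick, about 0.19 kg, z up, lying flat on the bench; lower edge bevelled 2 mm. Home in a round well (any) its top is 14 mm above the plate and this point 2 mm above the plate
- disc3_mid (a point): centre (half-way up) of a loose flat round aluminium insert, 62 mm in diameter, 24 mm thick, about 0.19 kg, z up, lying flat on the bench; lower edge bevelled 2 mm. Home in a round well (any) its top is 14 mm above the plate and this point 2 mm above the plate
- block_mid (a point): centre (half-way up) of the loose square aluminium tube block, 60 x 60 x 40 mm high, 0.42 kg, z up, x and y square to its sides, lower edges bevelled 2 mm; four capped tubes fixed in it stand 23 mm above its top, within 26 mm of its axis in x and y. Home in the square well (any quarter turn) its top is 30 mm, and this point 10 mm, above the plate
- jar1_mid (a point): middle of a loose amber glass sample jar: on its axis 50 mm above its foot, z up. Body 52 mm across up to a shoulder 76 mm above the foot; white cap 44 mm across, its top 100 mm above the foot when home, up to 108 mm when not; 0.25 kg. Two or three jars (None at the start: absent). Standing on a seated round insert this point is 64 mm above the plate
- jar2_mid (a point): middle of a loose amber glass sample jar: on its axis 50 mm above its foot, z up. Body 52 mm across up to a shoulder 76 mm above the foot; white cap 44 mm across, its top 100 mm above the foot when home, up to 108 mm when not; 0.25 kg. Two or three jars (None at the start: absent). Standing on a seated round insert this point is 64 mm above the plate
- jar3_mid (a point): middle of a loose amber glass sample jar: on its axis 50 mm above its foot, z up. Body 52 mm across up to a shoulder 76 mm above the foot; white cap 44 mm across, its top 100 mm above the foot when home, up to 108 mm when not; 0.25 kg. Two or three jars (None at the start: absent). Standing on a seated round insert this point is 64 mm above the plate
- jar1_cap (a joint): how far the jar's push-on cap has been pushed down, in m: 0 = as proud as it can be, 0.008 = fully home against its stop. It slides straight down with about 6 N of friction and stays where it is left; 12 N pushes it home
- jar2_cap (a joint): how far the jar's push-on cap has been pushed down, in m: 0 = as proud as it can be, 0.008 = fully home against its stop. It slides straight down with about 6 N of friction and stays where it is left; 12 N pushes it home
- jar3_cap (a joint): how far the jar's push-on cap has been pushed down, in m: 0 = as proud as it can be, 0.008 = fully home against its stop. It slides straight down with about 6 N of friction and stays where it is left; 12 N pushes it home
- jar1_captop (a point): centre of the upper face of the jar's cap, z up
- jar2_captop (a point): centre of the upper face of the jar's cap, z up
- jar3_captop (a point): centre of the upper face of the jar's cap, z up
- beaker: bystander: glass beaker, 64 mm across, 83 mm high, origin under its foot
- dish: bystander: culture dish filled with brown agar, 60 mm across, 10 mm high, origin under its foot (not an insert)
- reagent: bystander: clear narrow-necked reagent bottle with black cap, 58 mm across, 125 mm high, origin under its foot

How it is judged:
At the end, for the whole second after the job is handed in: Round inserts and tube block flat, within 1.5 mm of home and 3 mm of centre, each in a well of its outline; each jar upright (0.06 rad) on a seated round insert of its own, within 10 mm of the well's centre, its cap within 1.5 mm of home; all at rest (((horizontal distance between disc1_mid and well1 below 0.003 m and z of disc1_mid in the frame of well1 below 0.0035 m and angle between disc1_mid's own z axis and vertical below 0.05 rad) or (horizontal distance between disc1_mid and well2 below 0.003 m and z of disc1_mid in the frame of well2 below 0.0035 m and angle between disc1_mid's own z axis and vertical below 0.05 rad) or (horizontal distance between disc1_mid and well3 below 0.003 m and z of disc1_mid in the frame of well3 below 0.0035 m and angle between disc1_mid's own z axis and vertical below 0.05 rad)) and ((horizontal distance between disc2_mid and well1 below 0.003 m and z of disc2_mid in the frame of well1 below 0.0035 m and angle between disc2_mid's own z axis and vertical below 0.05 rad) or (horizontal distance between disc2_mid and well2 below 0.003 m and z of disc2_mid in the frame of well2 below 0.0035 m and angle between disc2_mid's own z axis and vertical below 0.05 rad) or (horizontal distance between disc2_mid and well3 below 0.003 m and z of disc2_mid in the frame of well3 below 0.0035 m and angle between disc2_mid's own z axis and vertical below 0.05 rad)) and ((horizontal distance between disc3_mid and well1 below 0.003 m and z of disc3_mid in the frame of well1 below 0.0035 m and angle between disc3_mid's own z axis and vertical below 0.05 rad) or (horizontal distance between disc3_mid and well2 below 0.003 m and z of disc3_mid in the frame of well2 below 0.0035 m and angle between disc3_mid's own z axis and vertical below 0.05 rad) or (horizontal distance between disc3_mid and well3 below 0.003 m and z of disc3_mid in the frame of well3 below 0.0035 m and angle between disc3_mid's own z axis and vertical below 0.05 rad)) and horizontal distance between block_mid and squarewell below 0.003 m and z of block_mid in the frame of squarewell below 0.0115 m and angle between block_mid's own z axis and vertical below 0.05 rad and linear speed of each of disc1, disc2, disc3, block, jar1, jar2, jar3 below 0.02 m/s and ((horizontal distance between jar1_mid and well1 below 0.01 m and z of jar1_mid in the frame of well1 between 0.061 and 0.067 m) or (horizontal distance between jar1_mid and well2 below 0.01 m and z of jar1_mid in the frame of well2 between 0.061 and 0.067 m) or (horizontal distance between jar1_mid and well3 below 0.01 m and z of jar1_mid in the frame of well3 between 0.061 and 0.067 m)) and angle between each of jar1_mid, jar2_mid, jar3_mid's own z axis and vertical below 0.06 rad and value of joint each of jar1_cap, jar2_cap, jar3_cap above 0.0065 m and ((horizontal distance between jar2_mid and well1 below 0.01 m and z of jar2_mid in the frame of well1 between 0.061 and 0.067 m) or (horizontal distance between jar2_mid and well2 below 0.01 m and z of jar2_mid in the frame of well2 between 0.061 and 0.067 m) or (horizontal distance between jar2_mid and well3 below 0.01 m and z of jar2_mid in the frame of well3 between 0.061 and 0.067 m)) and ((horizontal distance between jar3_mid and well1 below 0.01 m and z of jar3_mid in the frame of well1 between 0.061 and 0.067 m) or (horizontal distance between jar3_mid and well2 below 0.01 m and z of jar3_mid in the frame of well2 between 0.061 and 0.067 m) or (horizontal distance between jar3_mid and well3 below 0.01 m and z of jar3_mid in the frame of well3 between 0.061 and 0.067 m))); the robot touches nothing.
It fails at once if a jar is tipped over (angle between any of jar1_mid, jar2_mid, jar3_mid's own z axis and vertical above 0.6 rad).
It fails at once if a jar is let fall instead of being set down ((linear speed of jar1 above 0.5 m/s and contact force between jar1 and the fingers below 0.05 N) or (linear speed of jar2 above 0.5 m/s and contact force between jar2 and the fingers below 0.05 N) or (linear speed of jar3 above 0.5 m/s and contact force between jar3 and the fingers below 0.05 N)).
It fails at once if another thing on the bench is pushed more than 30 mm (distance of any of beaker, dish, reagent from where it was at the start of the episode above 0.03 m).
Of jar1, jar2, jar3 only 2 to 3 are there at a start; the rules pass over those that are not, and their reading is None.
At some moment in a run one of disc1, disc2, disc3, block may be knocked a few centimetres aside while the robot is not near it.
It also fails if it takes over 210 s, if anything falls off the work surface, if the arm or the gripper's body presses on something with over 40 N, if the wrist force passes 120 N, or if a joint passes its speed limit or range.

## Working session

There is one attempt and no reset: what is moved stays moved. The work goes in short steps, Python scripts to look and compute and a tool call to move; the robot and the scene stay as the last step left them, time stands still between calls to the robot, and variables do not carry over. Pictures are saved under pics/ and viewed, about 12 in all and at most 16, crops included, and the job is handed in when it is done.

Besides the shell and the picture viewer there is one more tool, called after "Call:" as name(argument=value, ...) on one line, values as JSON. jog_arm: Moves the arm, as the interface text tells. Scaled input: -1 to 1 covers 0.3 m each way for a shift and 2 pi rad each way for a turn. Its arguments: {"type":"object","properties":{"commands":{"type":"string"},"force":{"type":"number"}},"required":["commands"]}

```bash
ls; mkdir -p pics; cat > h.py <<'E'
import numpy as np, cv2
from cell import status, viewer, arm
def grab(name):
    d=viewer.get_image(name); np.savez('/tmp/%s.npz'%name,**d); return d
def world(d,mask=None):
    K=d['camera_matrix'];z=d['z_map'];h,w=z.shape
    u,v=np.meshgrid(np.arange(w),np.arange(h))
    p=np.stack([(u-K[0,2])/K[0,0]*z,(v-K[1,2])/K[1,1]*z,z],-1)
    return (p-d['t'])@d['R']   # R^T(p-t)
E
python3 - <<'E'
from h import *
print(status.observe())
ims=[]
for n in ['scene','side','wrist']:
    d=grab(n); cv2.imwrite(f'pics/{n}0.png',d['pixels'][:,:,::-1]); print(n,d['camera_matrix'].round(1).tolist(),d['R'].round(3).tolist(),d['t'].round(3).tolist(), (-d['R'].T@d['t']).round(3), (d['z_map']==0).mean())
E
```

```text
pics
{'clock': 0.0, 'joints': array([-0.102593  ,  0.43521785,  0.02497881,  1.57411225, -0.01159862,
        1.13397303, -0.0750988 ]), 'dq': array([-0.00110759, -0.00110931, -0.00063043,  0.00176059, -0.00148567,
       -0.00111359, -0.00186746]), 'joint_efforts': array([ 3.89017032e-04, -6.67853522e+01,  9.84863900e-01, -3.14464223e+01,
       -6.05165795e-02,  4.27553023e-02,  1.12382318e-04]), 'position': array([ 6.24488514e-01, -6.57562862e-05,  2.25942358e-01]), 'ee_rot': array([ 3.14144582e+00, -1.26414976e-04, -2.44822975e-03]), 'force': array([-0.66798654, -0.42919167,  0.11931776]), 'ft_torque': array([-0.03515044, -0.01022621, -0.01380008]), 'width': 0.9994427701455185}
scene [[498.4, 0.0, 273.6], [0.0, 498.4, 206.4], [0.0, 0.0, 1.0]] [[0.176, 0.984, -0.016], [0.775, -0.149, -0.614], [-0.606, 0.095, -0.789]] [-0.074, -0.334, 1.756] [ 1.336 -0.144  1.18 ] 0.0041921768707483
side [[472.6, 0.0, 273.7], [0.0, 472.6, 210.2], [0.0, 0.0, 1.0]] [[0.983, -0.182, -0.019], [-0.139, -0.672, -0.727], [0.12, 0.717, -0.686]] [-0.512, 0.133, 1.04] [ 0.397 -0.75   0.8  ] 0.0038775510204081634
wrist [[325.2, 0.0, 279.5], [0.0, 325.2, 212.0], [0.0, 0.0, 1.0]] [[1.0, -0.001, -0.001], [-0.0, -0.958, 0.286], [-0.001, -0.286, -0.958]] [-0.625, -0.036, 0.391] [0.625 0.077 0.384] 0.005242346938775511
```

View pics/scene0.png

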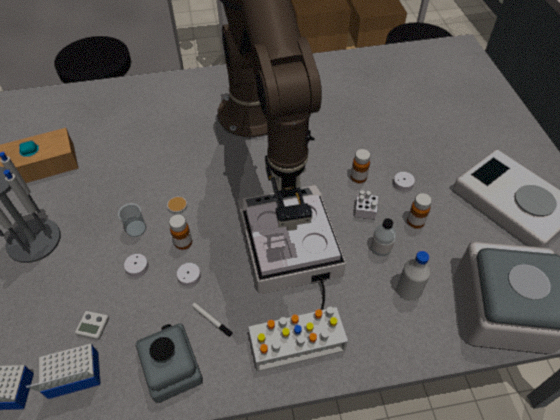

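View pics/side0.png

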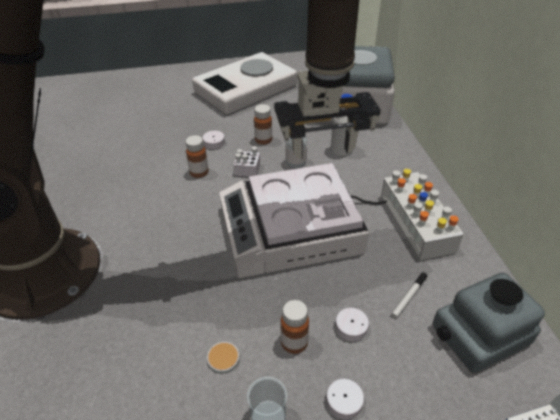

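View pics/wrist0.png

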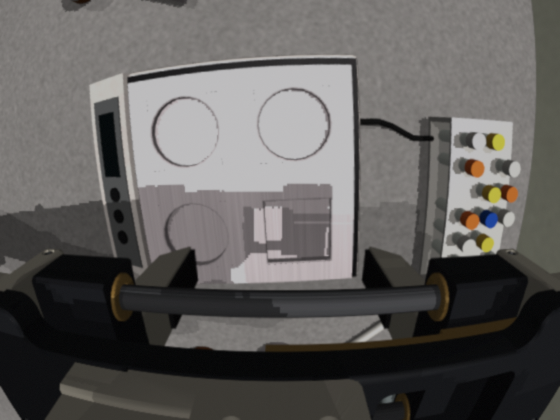

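```bash
cat >> h.py <<'E'
def wworld(d):
    K=d['camera_matrix'];z=d['z_map'];h,w=z.shape
    u,v=np.meshgrid(np.arange(w),np.arange(h))
    a=(u-K[0,2])/K[0,0];b=(v-K[1,2])/K[1,1];r=np.hypot(a,b)+1e-9
    s=np.tan(np.minimum(r,1.5))/r
    p=np.stack([a*s*z,b*s*z,z],-1)
    return (p-d['t'])@d['R']
def load(n): return dict(np.load('/tmp/%s.npz'%n))
E
python3 - <<'E'
from h import *
ds={n:load(n) for n in ['scene','side','wrist']}
W={n:(wworld if n=='wrist' else world)(d) for n,d in ds.items()}
# bench plane check
for n in W:
    z=W[n][...,2]; m=(abs(z)<.02)&(ds[n]['z_map']>0); print(n,'bench',np.median(z[m]).round(4),z[m].std().round(4))
    m=(abs(z-.095)<.012)&(abs(W[n][...,0]-.63)<.2)&(abs(W[n][...,1])<.2);print(' plate',np.median(z[m]).round(4))
# top-down height map, max per 2mm cell, colour by camera
x0,x1,y0,y1=.3,1.0,-.5,.5
canv=[]
for n in ['scene','side']:
    P=W[n].reshape(-1,3);c=ds[n]['pixels'].reshape(-1,3)
    ok=(ds[n]['z_map'].ravel()>0)&(P[:,0]>x0)&(P[:,0]<x1)&(P[:,1]>y0)&(P[:,1]<y1)&(P[:,2]<.2)
    P=P[ok];c=c[ok];o=np.argsort(P[:,2]);P=P[o];c=c[o]
    s=400
    im=np.zeros((int((x1-x0)*s),int((y1-y0)*s),3),np.uint8)
    i=((P[:,0]-x0)*s).astype(int);j=((y1-P[:,1])*s).astype(int)
    im[i,j]=c[:,::-1]
    # low objects clusters by height band
    print(n)
    H=np.zeros(im.shape[:2],np.float32);H[i,j]=P[:,2]
    for lo,hi in [(.006,.014),(.018,.03),(.033,.047),(.095,.115)]:
        m=cv2.morphologyEx(((H>lo)&(H<hi)).astype(np.uint8),cv2.MORPH_CLOSE,np.ones((5,5)))
        k,l,st,ce=cv2.connectedComponentsWithStats(m)
        for q in range(1,k):
            if 60<st[q,4]<1500: print(lo,hi,'area mm2',st[q,4]*6.25,'c',(x0+ce[q,1]/s).round(3),(y1-ce[q,0]/s).round(3),'ext',(st[q,3]/s*1000).round(),(st[q,2]/s*1000).round())
    canv.append(im)
cv2.imwrite('pics/top0.png',np.hstack(canv))
E
```

```text
scene bench -0.0004 0.0039
 plate 0.0935
side bench -0.0019 0.0041
 plate 0.0923
wrist bench 0.0003 0.0018
 plate 0.0947
scene
0.006 0.014 area mm2 2825.0 c 0.373 -0.286 ext 62.0 62.0
0.006 0.014 area mm2 1862.5 c 0.763 -0.218 ext 108.0 95.0
0.006 0.014 area mm2 443.75 c 0.896 0.054 ext 22.0 68.0
0.018 0.03 area mm2 3062.5 c 0.418 0.406 ext 65.0 65.0
0.018 0.03 area mm2 3137.5 c 0.568 -0.407 ext 65.0 62.0
0.018 0.03 area mm2 3068.75 c 0.623 -0.268 ext 68.0 62.0
0.018 0.03 area mm2 475.0 c 0.719 -0.492 ext 40.0 20.0
0.033 0.047 area mm2 2718.75 c 0.501 0.261 ext 78.0 78.0
0.095 0.115 area mm2 1587.5 c 0.366 0.279 ext 48.0 45.0
0.095 0.115 area mm2 475.0 c 0.496 0.036 ext 22.0 38.0
0.095 0.115 area mm2 1593.75 c 0.509 -0.276 ext 48.0 45.0
0.095 0.115 area mm2 1556.25 c 0.563 0.394 ext 48.0 48.0
0.095 0.115 area mm2 2287.5 c 0.852 0.432 ext 262.0 115.0
0.095 0.115 area mm2 950.0 c 0.783 0.291 ext 65.0 65.0
side
0.006 0.014 area mm2 2900.0 c 0.37 -0.287 ext 62.0 62.0
0.006 0.014 area mm2 1831.25 c 0.76 -0.222 ext 110.0 92.0
0.006 0.014 area mm2 418.75 c 0.784 0.061 ext 75.0 22.0
0.018 0.03 area mm2 2950.0 c 0.415 0.404 ext 60.0 68.0
0.018 0.03 area mm2 3156.25 c 0.565 -0.409 ext 65.0 65.0
0.018 0.03 area mm2 3137.5 c 0.621 -0.27 ext 65.0 68.0
0.033 0.047 area mm2 2481.25 c 0.498 0.255 ext 78.0 75.0
0.033 0.047 area mm2 650.0 c 0.78 -0.338 ext 32.0 108.0
0.095 0.115 area mm2 1618.75 c 0.363 0.277 ext 48.0 50.0
0.095 0.115 area mm2 1656.25 c 0.506 -0.28 ext 45.0 48.0
0.095 0.115 area mm2 856.25 c 0.504 -0.058 ext 38.0 78.0
0.095 0.115 area mm2 1568.75 c 0.559 0.391 ext 45.0 48.0
0.095 0.115 area mm2 468.75 c 0.568 0.099 ext 28.0 22.0
0.095 0.115 area mm2 387.5 c 0.674 0.092 ext 35.0 52.0
0.095 0.115 area mm2 456.25 c 0.747 0.285 ext 30.0 45.0
0.095 0.115 area mm2 581.25 c 0.823 0.423 ext 62.0 32.0
0.095 0.115 area mm2 8918.75 c 0.863 -0.336 ext 132.0 125.0
0.095 0.115 area mm2 681.25 c 0.918 0.394 ext 68.0 25.0
```

View pics/top0.png

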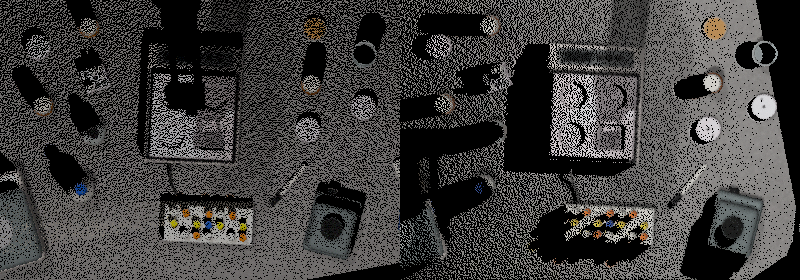

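Call:
jog_arm(commands="-1 0 -0.06 0.06 0 0 0; -1 0 -0.06 0.06 0 0 0; -1 0 -0.06 0.06 0 0 0; -1 0 -0.06 0.06 0 0 0; -1 0 0 0 0 0 0", force=25)

```text
clock: 0.65
position: [0.6258, -0.0756, 0.3011]
ee_rot: [3.14, -0.007, 0.006]
force: [0.4, -0.4, -0.2]
width: 1.0
```

```bash
cat >> h.py <<'E'
def ortho(d,z,c,half=.13,s=2000,wrist=True):
    """picture resampled on the plane z about c; row = -y, col = x, s px/m"""
    n=int(2*half*s);X=c[0]-half+np.arange(n)/s;Y=c[1]+half-np.arange(n)/s
    xx,yy=np.meshgrid(X,Y);P=np.stack([xx,yy,np.full_like(xx,z)],-1)@d['R'].T+d['t']
    K=d['camera_matrix'];rho=np.hypot(P[...,0],P[...,1])+1e-12
    k=np.arctan2(rho,P[...,2])/rho if wrist else 1/P[...,2]
    u=K[0,0]*P[...,0]*k+K[0,2];v=K[1,1]*P[...,1]*k+K[1,2]
    return cv2.remap(d['pixels'][:,:,::-1].copy(),u.astype(np.float32),v.astype(np.float32),cv2.INTER_LINEAR)
E
python3 - <<'E'
from h import *
o=status.observe();print(o['clock'],o['position'],o['ee_rot'])
d=grab('wrist');P=wworld(d);z=P[...,2]
m=(abs(z-.0947)<.004)&(abs(P[...,0]-.63)<.2)&(abs(P[...,1]-.05)<.2)
q=P[m];print(len(q),q.mean(0),np.percentile(q,[1,99],axis=0).round(4), 'plate z',np.median(q[:,2]))
m2=(z>.08)&(z<.089)&(abs(P[...,0]-.63)<.1)&(abs(P[...,1]-.05)<.1)
n,l,st,ce=cv2.connectedComponentsWithStats(m2.astype(np.uint8))
for i in range(1,n):
    if st[i,4]>200: print(st[i,4],P[l==i].mean(0).round(4),ce[i].round())
im=ortho(d,.095,(.63,.04),.15);cv2.imwrite('pics/o1.png',im)
E
```

```text
0.65 [ 0.6258245  -0.0756361   0.30110293] [ 3.13957147 -0.00701416  0.00601564]
21810 [0.59180195 0.02024581 0.09521255] [[ 0.4877 -0.0831  0.0925]
 [ 0.6936  0.1219  0.0971]] plate z 0.09524485358729703
2418 [0.6376 0.0725 0.0854] [288.  57.]
1416 [0.5465 0.0679 0.0853] [209.  63.]
2507 [ 0.6419 -0.0231  0.0852] [292. 139.]
1323 [ 0.5497 -0.0274  0.0852] [213. 144.]
```

View pics/o1.png

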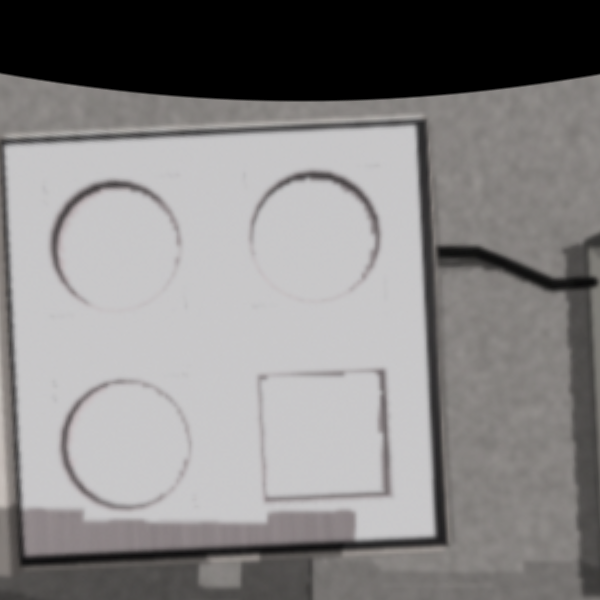

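Call:
jog_arm(commands="-1 0 -0.06 -0.02 0 0 0.0234; -1 0 -0.06 -0.02 0 0 0.0234; -1 0 -0.06 -0.02 0 0 0.0234; -1 0 -0.06 -0.02 0 0 0.0234; -1 0 -0.06 -0.02 0 0 0.0234")

```text
clock: 1.2
position: [0.6247, -0.1607, 0.2669]
ee_rot: [-2.925, -1.14, 0.002]
force: [0.4, 1.0, 0.9]
width: 1.001
```

Call:
jog_arm(commands="-1 0 -0.06 -0.02 0 0 0.0234; -1 0 -0.06 -0.02 0 0 0.0234; -1 0 -0.06 -0.02 0 0 0.0234; -1 0 -0.06 -0.02 0 0 0.0234; -1 0 -0.06 -0.02 0 0 0.0234")

```text
clock: 1.7
position: [0.6249, -0.2507, 0.2369]
ee_rot: [-2.32, -2.114, 0.0]
force: [0.1, -0.4, 0.5]
width: 1.002
```

Call:
jog_arm(commands="-1 0 0 -0.05 0 0 0.0234; -1 0 0 -0.05 0 0 0; -1 0 0 0 0 0 0; -1 0 0 0 0 0 0; -1 0 0 0 0 0 0")

```text
clock: 2.2
position: [0.6255, -0.2512, 0.2092]
ee_rot: [2.168, 2.273, 0.001]
force: [-0.4, -0.9, 0.0]
width: 1.001
```

```bash
cat >> h.py <<'E'
from scipy.optimize import minimize
from scipy.ndimage import map_coordinates, gaussian_filter
from scipy.spatial.transform import Rotation as Ro
def heater_pts(p,d):
    """outline points of the four wells, grown by d, world xy"""
    a=np.linspace(0,2*np.pi,120,endpoint=False);c=np.stack([np.cos(a),np.sin(a)],-1)*(.03225+d)
    h=.03125+d;s=np.linspace(-h,h,40);e=np.full(40,h)
    sq=np.concatenate([np.stack(q,-1) for q in [(s,e),(s,-e),(e,s),(-e,s)]])
    L=np.concatenate([c+[-.05,.05],c+[.05,.05],c+[-.05,-.05],sq+[.05,-.05]])
    th=p[2];R=np.array([[np.cos(th),-np.sin(th)],[np.sin(th),np.cos(th)]])
    return L@R.T+p[:2]
def fit(img,c,half,s,ptsf,p0,dark_in=True,gap=.0012):
    g=gaussian_filter(cv2.cvtColor(img,cv2.COLOR_BGR2GRAY).astype(float),1)
    def sam(p,d):
        q=ptsf(p,d);return map_coordinates(g,[(c[1]+half-q[:,1])*s,(q[:,0]-c[0]+half)*s],order=1,mode='nearest')
    def cost(p):
        df=np.clip(sam(p,gap)-sam(p,-gap),-60,60);return -np.mean(df)*(1 if dark_in else -1)
    best=None
    for dx in (-.002,0,.002):
        for dy in (-.002,0,.002):
            x0=np.array(p0,float);x0[0]+=dx;x0[1]+=dy
            r=minimize(cost,x0,method='Nelder-Mead',options=dict(initial_simplex=x0+np.vstack([np.zeros(len(x0)),np.diag([.002,.002]+[.02]*(len(x0)-2))]),xatol=1e-5,fatol=1e-3))
            if best is None or r.fun<best.fun: best=r
    return best.x,best.fun
def circ(r):
    a=np.linspace(0,2*np.pi,200,endpoint=False)
    return lambda p,d:np.stack([np.cos(a),np.sin(a)],-1)*(r+d)+p[:2]
def pose():
    o=status.observe();R=Ro.from_rotvec(o['ee_rot']).as_matrix()
    print('t',round(o['clock'],2),'tcp',o['position'].round(4),'yaw',np.degrees(np.arctan2(R[1,0],R[0,0])).round(2),'tilt',np.degrees(np.arccos(-R[2,2])).round(2),'w',round(o['width']*92,1),'F',o['force'].round(1));return o
E
python3 - <<'E'
from h import *
d=load('wrist')
im=ortho(d,.095,(.63,.04),.15)
print('heater',fit(im,(.63,.04),.15,2000,heater_pts,[.5903,.02,.047]))
pose()
d=grab('wrist');c=(.622,-.27)
P=wworld(d);m=(abs(P[...,2]-.024)<.005)&(np.hypot(P[...,0]-c[0],P[...,1]-c[1])<.06);print('disc top',np.median(P[m],0),m.sum(), P[m].min(0),P[m].max(0))
im=ortho(d,.024,c,.15);cv2.imwrite('pics/o2.png',im)
print(fit(im,c,.15,2000,circ(.031),c,dark_in=False))
E
```

```text
heater (array([0.58997187, 0.01996387, 0.04798982]), np.float64(-27.8802955687516))
t 2.2 tcp [ 0.6255 -0.2512  0.2092] yaw 92.69 tilt 0.04 w 92.1 F [-0.4 -0.9  0. ]
disc top [ 0.6210481  -0.26845098  0.02436886] 2546 [ 0.59066974 -0.29895275  0.01906684] [ 0.65285489 -0.23784424  0.02667217]
(array([ 0.62163054, -0.26829609]), np.float64(-50.16053684650484))
```

View pics/o2.png

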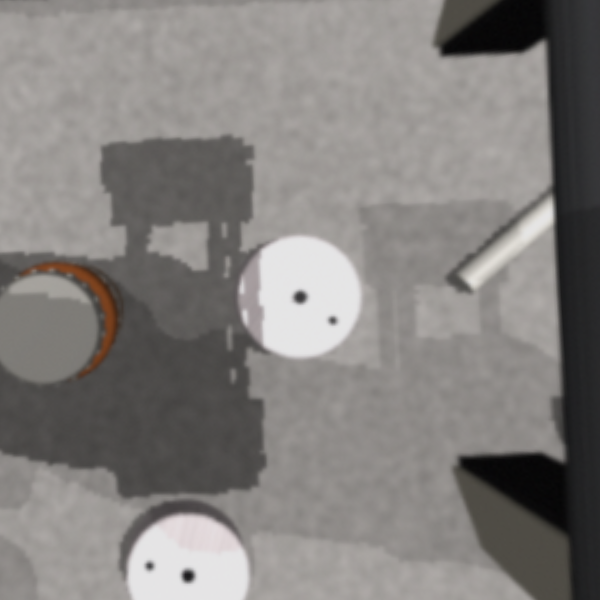

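Call:
jog_arm(commands="-1 -0.0065 -0.0285 -0.1 0 0 0; -1 -0.0065 -0.0285 -0.12 0 0 0; -1 0 0 -0.12 0 0 0; -1 0 0 -0.12 0 0 0; -1 0 0 0 0 0 0")

```text
clock: 2.75
position: [0.6181, -0.268, 0.0664]
ee_rot: [-2.164, -2.267, 0.005]
force: [-1.2, -0.5, -0.1]
width: 1.0
```

Call:
jog_arm(commands="-1 0 0 0 0 0 0; -1 0 0 0 0 0 0; -1 0 0 0 0 0 0; -1 0 0 0 0 0 0; -1 0 0 0 0 0 0")

```text
clock: 3.25
position: [0.6216, -0.2693, 0.0718]
ee_rot: [2.168, 2.271, 0.001]
force: [-0.1, 1.1, 0.9]
width: 1.0
```

Call:
jog_arm(commands="-1 0 0.0033 -0.08 0 0 0; -1 0 0 -0.08 0 0 0; -1 0 0 -0.039 0 0 0; -1 0 0 0 0 0 0; -1 0 0 0 0 0 0")

```text
clock: 3.75
position: [0.6215, -0.2682, 0.0117]
ee_rot: [2.169, 2.272, 0.0]
force: [0.8, -0.0, -1.1]
width: 0.996
```

Call:
jog_arm(commands="1 0 0 0 0 0 0; 1 0 0 0 0 0 0; 1 0 0 0 0 0 0; 1 0 0 0 0 0 0; 1 0 0 0 0 0 0", force=25)

```text
clock: 4.25
position: [0.6213, -0.2682, 0.0114]
ee_rot: [2.169, 2.272, 0.0]
force: [0.1, 0.4, 2.2]
width: 0.667
```

Call:
jog_arm(commands="1 0 0 0.1 0 0 0; 1 0 0 0.14 0 0 0; 1 0 0 0.14 0 0 0; 1 -0.0328 0.09 0.1 0 0 0; 1 -0.0328 0.1 0.0487 0 0 0")

```text
clock: 4.75
position: [0.6022, -0.2121, 0.1726]
ee_rot: [2.17, 2.267, 0.002]
force: [0.1, 0.9, -1.7]
width: 0.665
```

Call:
jog_arm(commands="1 -0.0328 0.1 0 0 0 0; 1 -0.0328 0.1 0 0 0 0; 1 -0.0328 0.1 0 0 0 0; 1 -0.0328 0.1 0 0 0 0; 1 -0.0328 0.1 0 0 0 0")

```text
clock: 5.25
position: [0.5514, -0.06, 0.1695]
ee_rot: [-2.169, -2.272, 0.0]
force: [-0.2, 0.5, -2.3]
width: 0.665
```

Call:
jog_arm(commands="1 -0.0331 0.0963 0 0 0 0; 1 0 0 0 0 0 0; 1 0 0 0 0 0 0; 1 0 0 0 0 0 0; 1 0 0 0 0 0 0")

```text
clock: 5.75
position: [0.5425, -0.0335, 0.1695]
ee_rot: [2.171, 2.27, -0.001]
force: [0.1, -0.2, -1.8]
width: 0.667
```

```bash
cat >> h.py <<'E'
def wells(p):
    c,s=np.cos(p[2]),np.sin(p[2]);R=np.array([[c,-s],[s,c]])
    return {k:(R@v+p[:2]).round(4) for k,v in dict(A=[-.05,.05],B=[.05,.05],C=[-.05,-.05],S=[.05,-.05]).items()}
E
python3 - <<'E'
from h import *
o=pose();d=grab('wrist');c=o['position'][:2]
P=wworld(d);zt=o['position'][2]-.0115+.024
m=(abs(P[...,2]-zt)<.004)&(np.hypot(*(P[...,:2]-c).transpose(2,0,1))<.045);print('held top',P[m].mean(0).round(4),P[m].min(0).round(4),P[m].max(0).round(4),m.sum())
im=ortho(d,.095,c,.15);im2=ortho(d,zt,c,.15)
print('held',fit(im2,c,.15,2000,circ(.031),c,dark_in=False))
cv2.imwrite('pics/o3.png',cv2.resize(np.hstack([im,im2]),(800,400)))
r=fit(im,c,.15,2000,heater_pts,[.59,.02,.048]);print('heater',r,wells(r[0]))
E
```

```text
t 5.75 tcp [ 0.5425 -0.0335  0.1695] yaw 92.55 tilt 0.02 w 61.3 F [ 0.1 -0.2 -1.8]
held top [ 0.534  -0.0342  0.1823] [ 0.512  -0.0775  0.178 ] [0.5741 0.0096 0.186 ] 8123
held (array([ 0.54362982, -0.03382224]), np.float64(-22.72776428792697))
heater (array([0.58857372, 0.01875547, 0.04832839]), np.float64(-12.070300192194582)) {'A': array([0.5362, 0.0663]), 'B': array([0.6361, 0.0711]), 'C': array([ 0.541 , -0.0336]), 'S': array([ 0.6409, -0.0288])}
```

View pics/o3.png

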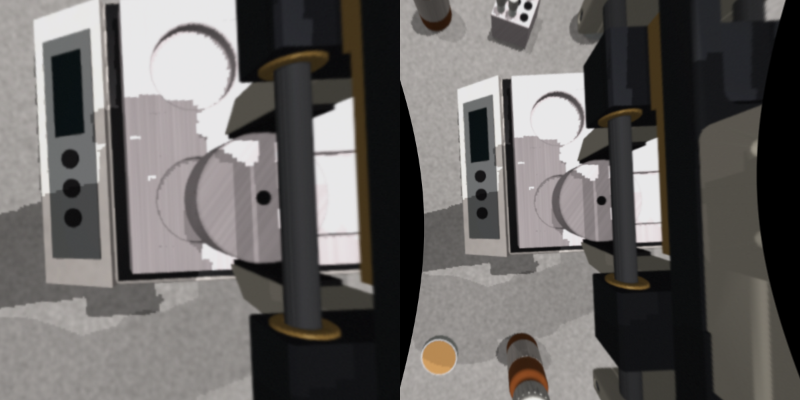

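```bash
python3 - <<'E'
from h import *
o=pose();d=load('wrist');c=o['position'][:2]
zt=o['position'][2]-.0115+.024
im=ortho(d,.095,c,.15);im2=ortho(d,zt,c,.15)
for g in (.0008,.0012,.002): print('A',fit(im,c,.15,2000,circ(.03225),[.5372,.067],gap=g))
g=cv2.cvtColor(im2,cv2.COLOR_BGR2GRAY)[275:325,275:325];k,l,st,ce=cv2.connectedComponentsWithStats((g<60).astype(np.uint8))
for i in range(1,k): print('hole',st[i,4],c[0]-.15+(275+ce[i,0])/2000,c[1]+.15-(275+ce[i,1])/2000)
# left semicircle of held
a=np.linspace(np.pi*.6,np.pi*1.4,150)
f=lambda p,dd:np.stack([np.cos(a),np.sin(a)],-1)*(.031+dd)+p[:2]
print('held left',fit(im2,c,.15,2000,f,[c[0],c[1]],dark_in=False))
f=lambda p,dd:np.stack([np.cos(a),np.sin(a)],-1)*(.03225+dd)+p[:2]
print('C left',fit(im,c,.15,2000,f,[.5415,-.033]))
E
```

```text
t 5.8 tcp [ 0.5424 -0.0334  0.1695] yaw 92.56 tilt 0.02 w 61.4 F [ 0.   0.2 -1.7]
A (array([0.53670302, 0.06567557]), np.float64(-33.91509771817674))
A (array([0.53642442, 0.0651804 ]), np.float64(-35.848773532628094))
A (array([0.53591921, 0.06467888]), np.float64(-34.19646941266186))
hole 376 0.552789247353682 -0.03243995789106731
hole 138 0.5434520788368765 -0.033822878797635306
held left (array([ 0.54354317, -0.03390487]), np.float64(-41.649811086173216))
C left (array([ 0.54066694, -0.03341486]), np.float64(-21.339965859759417))
```

Call:
jog_arm(commands="1 -0.0053 0 -0.09 0 0 0; 1 0 0 -0.07 0 0 0; 1 0 0 -0.03 0 0 0; 1 0 0 0 0 0 0; 1 0 0 0 0 0 0")

```text
clock: 6.3
position: [0.5412, -0.0324, 0.1132]
ee_rot: [2.17, 2.272, 0.001]
force: [0.2, 0.8, -2.4]
width: 0.667
```

Call:
jog_arm(commands="1 0 0 -0.015 0 0 0; 1 0 0 -0.01 0 0 0; 1 0 0 -0.01 0 0 0; 1 0 0 0 0 0 0; 1 0 0 0 0 0 0")

```text
clock: 6.8
position: [0.5407, -0.0323, 0.1022]
ee_rot: [2.169, 2.272, -0.0]
force: [-0.7, -0.1, -2.3]
width: 0.667
```

Call:
jog_arm(commands="1 0 0 -0.01 0 0 0; 1 0 0 -0.008 0 0 0; 1 0 0 0 0 0 0; 1 0 0 0 0 0 0; 1 0 0 0 0 0 0")

```text
clock: 7.3
position: [0.5407, -0.0323, 0.0967]
ee_rot: [-2.169, -2.272, 0.0]
force: [0.1, -0.4, -2.1]
width: 0.667
```

Call:
jog_arm(commands="-0.6 0 0 0 0 0 0; -0.6 0 0 0 0 0 0; -0.6 0 0 0 0 0 0; -0.6 0 0 0.03 0 0 0; -1 0 0 0.1 0 0 0")

```text
clock: 7.8
position: [0.5389, -0.0323, 0.1345]
ee_rot: [-2.167, -2.27, 0.005]
force: [0.9, 0.0, 0.2]
width: 0.845
```

Call:
jog_arm(commands="-1 0.0094 -0.1 0.12 0 0 0; -1 0.0094 -0.1393 0.1 0 0 0; -1 0.0094 -0.15 0 0 0 0; -1 0.0094 -0.15 0 0 0 0; -1 0.0094 -0.15 0 0 0 0")

```text
clock: 8.3
position: [0.5548, -0.2396, 0.2023]
ee_rot: [2.168, 2.272, 0.001]
force: [1.1, -0.6, -0.9]
width: 1.0
```

Call:
jog_arm(commands="-1 0.0094 -0.15 0 0 0 0; -1 0.0094 -0.15 0 0 0 0; -1 0.0094 -0.15 0 0 0 0; -1 0.0094 -0.114 0 0 0 0; -1 0 0 0 0 0 0")

```text
clock: 8.8
position: [0.5639, -0.4137, 0.2008]
ee_rot: [2.177, 2.263, -0.005]
force: [-0.8, -0.0, -0.8]
width: 1.001
```

Call:
jog_arm(commands="-1 0 0 0 0 0 0; -1 0 0 0 0 0 0; -1 0 0 0 0 0 0; -1 0 0 0 0 0 0; -1 0 0 0 0 0 0")

```text
clock: 9.3
position: [0.5662, -0.4063, 0.2011]
ee_rot: [2.168, 2.273, 0.0]
force: [0.2, 0.4, 0.3]
width: 0.999
```

```bash
cat >> h.py <<'E'
def disc(c,z=.024,save=None):
    o=pose();d=grab('wrist');P=wworld(d)
    m=(abs(P[...,2]-z)<.005)&(np.hypot(P[...,0]-c[0],P[...,1]-c[1])<.06);print('top',P[m].mean(0).round(4),'ext',np.ptp(P[m],0).round(3))
    c=P[m][:,:2].mean(0);im=ortho(d,z,c,.1)
    if save: cv2.imwrite(save,im)
    r=fit(im,c,.1,2000,circ(.031),c,dark_in=False);p=r[0];print('disc',r)
    print('move m',(p-o['position'][:2]).round(4),'norm',((p-o['position'][:2])/.3).round(4));return d,P
E
python3 - <<'E'
from h import *
disc((.566,-.408))
s=grab('scene');P=world(s)
for n,c,z in [('C home',(.5415,-.0325),.109)]:
    m=(np.hypot(P[...,0]-c[0]-.002,P[...,1]-c[1]-.001)<.028);print(n,np.median(P[m],0),P[m][:,2].std())
cv2.imwrite('pics/s1.png',s['pixels'][:,:,::-1])
E
```

```text
t 9.3 tcp [ 0.5662 -0.4063  0.2011] yaw 92.72 tilt 0.01 w 91.9 F [0.2 0.4 0.3]
top [ 0.5653 -0.4077  0.0244] ext [0.062 0.062 0.009]
disc (array([ 0.56571226, -0.40773654]), np.float64(-49.04348768008696))
move m [-0.0005 -0.0015] norm [-0.0017 -0.0049]
C home [ 0.54419382 -0.03122328  0.10843311] 0.0020748995199188418
```

Call:
jog_arm(commands="-1 0.0017 -0.005 -0.14 0 0 0; -1 0 0 -0.14 0 0 0; -1 0 0 -0.14 0 0 0; -1 0 0 -0.1 0 0 0; -1 0 0 -0.05 0 0 0")

```text
clock: 9.9
position: [0.5649, -0.4075, 0.0267]
ee_rot: [-2.166, -2.27, 0.001]
force: [0.2, 0.8, 0.6]
width: 1.0
```

Call:
jog_arm(commands="-1 0 0 -0.03 0 0 0; -1 0 0 -0.03 0 0 0; -1 0 0 0 0 0 0; -1 0 0 0 0 0 0; 1 0 0 0 0 0 0")

```text
clock: 10.4
position: [0.5672, -0.409, 0.0132]
ee_rot: [2.168, 2.271, 0.001]
force: [0.6, -0.3, 0.1]
width: 0.952
```

Call:
jog_arm(commands="1 0 0 0 0 0 0; 1 0 0 0 0 0 0; 1 0 0 0 0 0 0; 1 0 0 0 0 0 0; 1 0 0 0 0 0 0")

```text
clock: 10.9
position: [0.5666, -0.4084, 0.0121]
ee_rot: [2.169, 2.272, 0.0]
force: [-0.7, 0.8, 3.0]
width: 0.662
```

Call:
jog_arm(commands="1 0 0 0.1 0 0 0; 1 0 0 0.14 0 0 0; 1 0 0 0.14 0 0 0; 1 0.02 0.1 0.1 0 0 0; 1 0.02 0.13 0.047 0 0 0")

```text
clock: 11.4
position: [0.579, -0.3421, 0.1731]
ee_rot: [2.171, 2.264, 0.0]
force: [0.8, 0.5, -1.1]
width: 0.669
```

Call:
jog_arm(commands="1 0.02 0.14 0 0 0 0; 1 0.02 0.14 0 0 0 0; 1 0.02 0.14 0 0 0 0; 1 0.02 0.14 0 0 0 0; 1 0.02 0.14 0 0 0 0")

```text
clock: 11.9
position: [0.6083, -0.1279, 0.1697]
ee_rot: [-2.169, -2.272, 0.001]
force: [-0.3, 0.0, -1.1]
width: 0.669
```

Call:
jog_arm(commands="1 0.02 0.14 0 0 0 0; 1 0.02 0.14 0 0 0 0; 1 0.02 0.14 0 0 0 0; 1 0.02 0.14 0 0 0 0; 1 0.015 0.1127 0 0 0 0")

```text
clock: 12.4
position: [0.6368, 0.0754, 0.1697]
ee_rot: [-2.167, -2.274, -0.001]
force: [0.8, 0.2, -1.4]
width: 0.668
```

Call:
jog_arm(commands="1 0 0 0 0 0 0; 1 0 0 0 0 0 0; 1 0 0 0 0 0 0; 1 0 0 0 0 0 0; 1 0 0 0 0 0 0")

```text
clock: 12.9
position: [0.6371, 0.0708, 0.17]
ee_rot: [2.171, 2.27, -0.001]
force: [-0.2, -0.1, -1.5]
width: 0.67
```

```bash
python3 - <<'E'
from h import *
o=pose();d=grab('wrist');c=o['position'][:2]
zt=o['position'][2]-.0121+.024
im=ortho(d,.095,c,.15);im2=ortho(d,zt,c,.15)
a=np.linspace(np.pi*.6,np.pi*1.4,150)
f=lambda r:(lambda p,dd:np.stack([np.cos(a),np.sin(a)],-1)*(r+dd)+p[:2])
print('held left',fit(im2,c,.15,2000,f(.031),c,dark_in=False))
print('B left',fit(im,c,.15,2000,f(.03225),[.636,.071]))
print('A',fit(im,c,.15,2000,circ(.03225),[.5365,.066]))
E
```

```text
t 12.9 tcp [0.6371 0.0708 0.17  ] yaw 92.54 tilt 0.03 w 61.6 F [-0.2 -0.1 -1.5]
held left (array([0.63698622, 0.07045253]), np.float64(-34.845037507739896))
B left (array([0.6356071 , 0.07127734]), np.float64(-19.14734953086012))
A (array([0.53765875, 0.06651824]), np.float64(-41.65570517737419))
```

Call:
jog_arm(commands="1 -0.0017 0.005 -0.09 0 0 0; 1 0 0 -0.07 0 0 0; 1 0 0 -0.03 0 0 0; 1 0 0 0 0 0 0; 1 0 0 0 0 0 0")

```text
clock: 13.45
position: [0.637, 0.0738, 0.1137]
ee_rot: [2.169, 2.272, 0.001]
force: [-0.8, 0.1, -1.4]
width: 0.664
```

Call:
jog_arm(commands="1 0 0 -0.015 0 0 0; 1 0 0 -0.01 0 0 0; 1 0 0 -0.01 0 0 0; 1 0 0 0 0 0 0; 1 0 0 0 0 0 0")

```text
clock: 13.95
position: [0.6372, 0.0731, 0.1027]
ee_rot: [2.169, 2.271, 0.001]
force: [3.4, -3.5, -0.2]
width: 0.667
```

Call:
jog_arm(commands="1 0 0 -0.008 0 0 0; 1 0 0 -0.009 0 0 0; 1 0 0 0 0 0 0; 1 0 0 0 0 0 0; 1 0 0 0 0 0 0")

```text
clock: 14.45
position: [0.637, 0.073, 0.0972]
ee_rot: [2.169, 2.271, -0.0]
force: [3.0, -3.8, -0.2]
width: 0.671
```

Call:
jog_arm(commands="-0.6 0 0 0 0 0 0; -0.6 0 0 0 0 0 0; -0.6 0 0 0 0 0 0; -0.6 0 0 0.03 0 0 0; -0.6 0 0 0.1 0 0 0")

```text
clock: 14.95
position: [0.6344, 0.0737, 0.1344]
ee_rot: [-2.166, -2.27, 0.007]
force: [0.8, 0.2, -0.3]
width: 0.8
```

Call:
jog_arm(commands="-1 0 0 0.13 0 0 0; -1 -0.0819 0.123 0.083 0 0 0.0207; -1 -0.0819 0.123 0 0 0 0.0207; -1 -0.0819 0.123 0 0 0 0.0207; -1 -0.0819 0.123 0 0 0 0")

```text
clock: 15.45
position: [0.5376, 0.2222, 0.201]
ee_rot: [1.681, 2.653, 0.002]
force: [-0.8, 0.6, -0.4]
width: 0.998
```

Call:
jog_arm(commands="-1 -0.0819 0.123 0 0 0 0; -1 -0.0819 0.123 0 0 0 0; -1 -0.0819 0.123 0 0 0 0; -1 -0.0819 0.123 0 0 0 0; -1 -0.0819 0.123 0 0 0 0")

```text
clock: 15.95
position: [0.4144, 0.4068, 0.2007]
ee_rot: [1.687, 2.65, 0.001]
force: [0.6, 0.2, 1.2]
width: 0.997
```

Call:
jog_arm(commands="-1 0 0 0 0 0 0; -1 0 0 0 0 0 0; -1 0 0 0 0 0 0; -1 0 0 0 0 0 0; -1 0 0 0 0 0 0")

```text
clock: 16.45
position: [0.4168, 0.4042, 0.1999]
ee_rot: [1.69, 2.648, -0.0]
force: [0.0, 0.1, 0.3]
width: 0.995
```

```bash
python3 - <<'E'
from h import *
d,P=disc((.416,.405))
s=grab('scene');P=world(s)
for n,c in [('C home',(.5425,-.0323)),('B home',(.6375,.0723))]:
    m=(np.hypot(P[...,0]-c[0]-.001,P[...,1]-c[1])<.028);print(n,np.median(P[m],0),P[m][:,2].std())
E
```

```text
t 16.45 tcp [0.4168 0.4042 0.1999] yaw 114.89 tilt 0.02 w 91.6 F [0.  0.1 0.3]
top [0.415  0.4066 0.0244] ext [0.062 0.062 0.008]
disc (array([0.41547495, 0.40687235]), np.float64(-52.513653137989216))
move m [-0.0013  0.0027] norm [-0.0043  0.009 ]
C home [ 0.5437658  -0.03225983  0.10846009] 0.002463661671600795
B home [0.63948799 0.07204832 0.10873858] 0.002419123906947811
```

Call:
jog_arm(commands="-1 -0.0017 0.0103 -0.14 0 0 0; -1 0 0 -0.14 0 0 0; -1 0 0 -0.14 0 0 0; -1 0 0 -0.1 0 0 0; -1 0 0 -0.05 0 0 0")

```text
clock: 17.05
position: [0.4145, 0.4068, 0.0262]
ee_rot: [-1.688, -2.649, 0.006]
force: [0.3, -0.0, 0.1]
width: 0.999
```

Call:
jog_arm(commands="-1 0 0 -0.03 0 0 0; -1 0 0 -0.0265 0 0 0; -1 0 0 0 0 0 0; -1 0 0 0 0 0 0; 1 0 0 0 0 0 0")

```text
clock: 17.55
position: [0.4158, 0.409, 0.013]
ee_rot: [1.688, 2.65, 0.003]
force: [-0.5, 0.4, -0.6]
width: 0.956
```

Call:
jog_arm(commands="1 0 0 0 0 0 0; 1 0 0 0 0 0 0; 1 0 0 0 0 0 0; 1 0 0 0 0 0 0; 1 0 0 0 0 0 0")

```text
clock: 18.05
position: [0.4154, 0.4083, 0.0121]
ee_rot: [1.688, 2.65, -0.0]
force: [-0.1, -1.2, 4.3]
width: 0.663
```

Call:
jog_arm(commands="1 0 0 0.1 0 0 0; 1 0 0 0.14 0 0 0; 1 0 0 0.14 0 0 0; 1 0.045 -0.1262 0.1 0 0 -0.0207; 1 0.045 -0.1262 0.047 0 0 -0.0207")

```text
clock: 18.55
position: [0.4426, 0.334, 0.1727]
ee_rot: [-2.019, -2.406, -0.007]
force: [0.7, -0.2, -2.9]
width: 0.667
```

Call:
jog_arm(commands="1 0.045 -0.1262 0 0 0 -0.0207; 1 0.045 -0.1262 0 0 0 0; 1 0.045 -0.1262 0 0 0 0; 1 0.045 -0.1262 0 0 0 0; 1 0.045 -0.1262 0 0 0 0")

```text
clock: 19.05
position: [0.5097, 0.1419, 0.1696]
ee_rot: [-2.169, -2.272, 0.001]
force: [0.2, 0.6, -2.8]
width: 0.664
```

Call:
jog_arm(commands="1 0.045 -0.1262 0 0 0 0; 1 0.045 -0.1262 0 0 0 0; 1 0 0 0 0 0 0; 1 0 0 0 0 0 0; 1 0 0 0 0 0 0")

```text
clock: 19.55
position: [0.5362, 0.0689, 0.1697]
ee_rot: [-2.167, -2.273, -0.0]
force: [0.3, 0.9, -2.8]
width: 0.669
```

```bash
python3 - <<'E'
from h import *
o=pose();d=grab('wrist');c=o['position'][:2]
zt=o['position'][2]-.0121+.024
im=ortho(d,.095,c,.15);im2=ortho(d,zt,c,.15)
a=np.linspace(np.pi*.6,np.pi*1.4,150)
f=lambda r:(lambda p,dd:np.stack([np.cos(a),np.sin(a)],-1)*(r+dd)+p[:2])
print('held left',fit(im2,c,.15,2000,f(.031),c,dark_in=False))
print('A left',fit(im,c,.15,2000,f(.03225),[.5365,.067]))
E
```

```text
t 19.55 tcp [0.5362 0.0689 0.1697] yaw 92.73 tilt 0.05 w 61.5 F [ 0.3  0.9 -2.8]
held left (array([0.53634955, 0.06852191]), np.float64(-39.20564034918869))
A left (array([0.53585797, 0.06643697]), np.float64(-21.056246348416114))
```

Call:
jog_arm(commands="1 -0.001 0 -0.09 0 0 0; 1 0 0 -0.07 0 0 0; 1 0 0 -0.03 0 0 0; 1 0 0 0 0 0 0; 1 0 0 0 0 0 0")

```text
clock: 20.1
position: [0.5368, 0.0685, 0.1136]
ee_rot: [2.168, 2.273, 0.001]
force: [0.6, -0.2, -2.4]
width: 0.666
```

Call:
jog_arm(commands="1 0 0 -0.015 0 0 0; 1 0 0 -0.01 0 0 0; 1 0 0 -0.01 0 0 0; 1 0 0 0 0 0 0; 1 0 0 0 0 0 0")

```text
clock: 20.6
position: [0.5366, 0.0677, 0.1025]
ee_rot: [2.169, 2.272, 0.0]
force: [1.0, 0.3, -3.7]
width: 0.671
```

Call:
jog_arm(commands="1 0 0 -0.008 0 0 0; 1 0 0 -0.009 0 0 0; 1 0 0 0 0 0 0; 1 0 0 0 0 0 0; 1 0 0 0 0 0 0")

```text
clock: 21.1
position: [0.5365, 0.0677, 0.0973]
ee_rot: [2.169, 2.272, 0.0]
force: [1.6, -0.8, -3.5]
width: 0.67
```

Call:
jog_arm(commands="-0.6 0 0 0 0 0 0; -0.6 0 0 0 0 0 0; -0.6 0 0 0 0 0 0; -0.6 0 0 0.03 0 0 0; -0.6 0 0 0.1 0 0 0")

```text
clock: 21.6
position: [0.5346, 0.0674, 0.135]
ee_rot: [-2.167, -2.27, 0.006]
force: [0.6, -0.4, 0.1]
width: 0.803
```

Call:
jog_arm(commands="-1 0 0 0.14 0 0 0; -1 -0.024 0.12 0.139 0 0 0; -1 -0.024 0.12 0 0 0 0; -1 -0.024 0.13 0 0 0 0; -1 -0.025 0.13 0 0 0 0")

```text
clock: 22.1
position: [0.5079, 0.2155, 0.2172]
ee_rot: [2.17, 2.271, 0.002]
force: [1.1, -0.5, 0.5]
width: 0.998
```

Call:
jog_arm(commands="-1 -0.025 0.13 0 0 0 0; -1 0 0 0 0 0 0; -1 0 0 0 0 0 0; -1 0 0 0 0 0 0; -1 0 0 0 0 0 0")

```text
clock: 22.6
position: [0.5011, 0.2516, 0.216]
ee_rot: [2.171, 2.27, -0.0]
force: [-0.4, 0.1, -0.5]
width: 1.004
```

```bash
python3 - <<'E'
from h import *
o=pose();d=grab('wrist');P=wworld(d);c=(.5,.258)
m=(P[...,2]>.03)&(P[...,2]<.07)&(np.hypot(P[...,0]-c[0],P[...,1]-c[1])<.06)
q=P[m&(abs(P[...,2]-.04)<.004)];print('top',np.median(q,0).round(4))
r=cv2.minAreaRect((q[:,:2]*1000).astype(np.float32));print(r)
im=ortho(d,.04,c,.1);cv2.imwrite('pics/b1.png',im)
E
```

```text
t 22.6 tcp [0.5011 0.2516 0.216 ] yaw 92.53 tilt 0.04 w 92.4 F [-0.4  0.1 -0.5]
top [0.511  0.2957 0.0405]
((504.4508361816406, 299.68377685546875), (38.33229446411133, 60.84212112426758), 70.02986907958984)
```

View pics/b1.png

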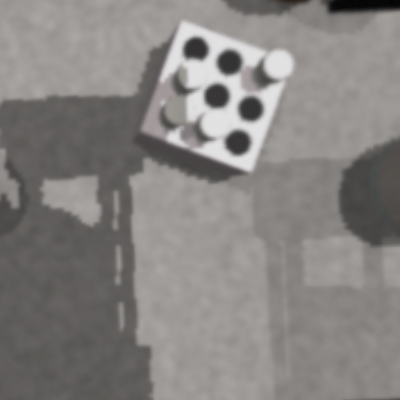

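Call:
jog_arm(commands="-1 0.05 0.117 0.01 0 0 0.0207; -1 0.05 0.117 0 0 0 0.0207; -1 0.05 0.117 0 0 0 0.0207; -1 0.05 0.117 0 0 0 0; -1 0 0 0 0 0 0")

```text
clock: 23.15
position: [0.5607, 0.3977, 0.2179]
ee_rot: [-1.683, -2.65, -0.003]
force: [-0.2, 0.8, -0.1]
width: 1.005
```

Call:
jog_arm(commands="-1 0 0 0 0 0 0; -1 0 0 0 0 0 0; -1 0 0 0 0 0 0; -1 0 0 0 0 0 0; -1 0 0 0 0 0 0")

```text
clock: 23.65
position: [0.5607, 0.3929, 0.2192]
ee_rot: [1.688, 2.649, 0.0]
force: [0.5, 0.4, -0.9]
width: 0.999
```

```bash
cat >> h.py <<'E'
def cap(c,save=None,src='wrist',zr=(.092,.125)):
    o=pose();d=grab(src);P=wworld(d) if src=='wrist' else world(d)
    m=(P[...,2]>zr[0])&(P[...,2]<zr[1])&(np.hypot(P[...,0]-c[0],P[...,1]-c[1])<.04);q=P[m]
    zt=np.percentile(q[:,2],75);q=q[abs(q[:,2]-zt)<.003];(x,y),r=cv2.minEnclosingCircle((q[:,:2]*1000).astype(np.float32))
    p=np.median(q[:,:2],0);print('cap top',q.mean(0).round(4),'circle',round(x/1e3,4),round(y/1e3,4),'r',round(r,1))
    p=np.array([x,y])/1e3;print('move',(p-o['position'][:2]).round(4),'norm',((p-o['position'][:2])/.3).round(4))
    if save: cv2.imwrite(save,d['pixels'][:,:,::-1])
    return d,P
E
python3 - <<'E'
from h import *
d,P=cap((.561,.393))
# reagent outline by height, from wrist + scene + side
for n in ('scene','side'):
    Q=world(grab(n))
    m=(Q[...,2]>.05)&(Q[...,2]<.14)&(np.hypot(Q[...,0]-.62,Q[...,1]-.265)<.05);q=Q[m]
    for a,b in [(.05,.07),(.07,.085),(.085,.1),(.1,.14)]:
        k=q[(q[:,2]>a)&(q[:,2]<b)]
        if len(k): print(n,a,b,k[:,:2].min(0).round(3),k[:,:2].max(0).round(3),len(k))
E
```

```text
t 23.65 tcp [0.5607 0.3929 0.2192] yaw 114.98 tilt 0.03 w 91.9 F [ 0.5  0.4 -0.9]
cap top [0.5596 0.3947 0.1059] circle 0.5604 0.3951 r 22.0
move [-0.0003  0.0022] norm [-0.0009  0.0075]
scene 0.05 0.07 [0.618 0.236] [0.663 0.292] 100
scene 0.07 0.085 [0.608 0.238] [0.662 0.293] 121
scene 0.085 0.1 [0.611 0.242] [0.657 0.29 ] 138
scene 0.1 0.14 [0.618 0.253] [0.645 0.281] 125
side 0.05 0.07 [0.601 0.234] [0.656 0.271] 139
side 0.07 0.085 [0.602 0.236] [0.657 0.279] 138
side 0.085 0.1 [0.608 0.24 ] [0.652 0.273] 109
side 0.1 0.14 [0.616 0.248] [0.644 0.277] 121
```

Call:
jog_arm(commands="-1 0.001 0.0085 -0.08 0 0 0; -1 0 0 -0.12 0 0 0; -1 0 0 -0.12 0 0 0; -1 0 0 -0.12 0 0 0; -1 0 0 -0.08 0 0 0")

```text
clock: 24.3
position: [0.56, 0.3951, 0.0601]
ee_rot: [-1.687, -2.649, 0.004]
force: [0.2, 0.3, -0.3]
width: 0.999
```

Call:
jog_arm(commands="-1 0 0 -0.044 0 0 0; -1 0 0 0 0 0 0; -1 0 0 0 0 0 0; 1 0 0 0 0 0 0; 1 0 0 0 0 0 0")

```text
clock: 24.8
position: [0.5616, 0.3968, 0.0512]
ee_rot: [1.687, 2.649, 0.004]
force: [-0.7, -0.6, -0.1]
width: 0.875
```

Call:
jog_arm(commands="1 0 0 0 0 0 0; 1 0 0 0 0 0 0; 1 0 0 0 0 0 0; 1 0 0 0 0 0 0; 1 0 0 0 0 0 0")

```text
clock: 25.3
position: [0.561, 0.396, 0.0497]
ee_rot: [1.688, 2.65, 0.0]
force: [0.0, -1.6, 1.3]
width: 0.565
```

Call:
jog_arm(commands="1 0 0 0.07 0 0 0; 1 0 0 0.12 0 0 0; 1 0 0 0.12 0 0 0; 1 0 0 0.12 0 0 0; 1 -0.005 -0.06 0.1033 0 0 -0.0207")

```text
clock: 25.8
position: [0.5582, 0.3806, 0.2109]
ee_rot: [-1.852, -2.535, -0.002]
force: [-0.4, 0.4, -2.7]
width: 0.564
```

Call:
jog_arm(commands="1 -0.0089 -0.11 0 0 0 -0.0207; 1 -0.0089 -0.12 0 0 0 -0.0207; 1 -0.0089 -0.12 0 0 0 0; 1 -0.0089 -0.12 0 0 0 0; 1 -0.0089 -0.12 0 0 0 0")

```text
clock: 26.3
position: [0.5453, 0.1995, 0.2092]
ee_rot: [-2.169, -2.272, 0.001]
force: [0.1, -0.4, -2.1]
width: 0.561
```

Call:
jog_arm(commands="1 -0.0089 -0.12 0 0 0 0; 1 -0.0089 -0.12 0 0 0 0; 1 -0.0089 -0.12 0 0 0 0; 1 -0.0041 -0.085 0 0 0 0; 1 0 0 0 0 0 0")

```text
clock: 26.8
position: [0.5363, 0.0624, 0.2091]
ee_rot: [2.176, 2.265, -0.005]
force: [-0.1, -0.1, -2.6]
width: 0.56
```

Call:
jog_arm(commands="1 0 0 -0.05 0 0 0; 1 0 0 -0.07 0 0 0; 1 0 0 -0.033 0 0 0; 1 0 0 0 0 0 0; 1 0 0 0 0 0 0")

```text
clock: 27.3
position: [0.5368, 0.0681, 0.164]
ee_rot: [-2.168, -2.273, -0.0]
force: [0.3, -0.3, -2.4]
width: 0.564
```

Call:
jog_arm(commands="1 0 0 -0.007 0 0 0; 1 0 0 -0.007 0 0 0; 1 0 0 -0.004 0 0 0; 1 0 0 0 0 0 0; 1 0 0 0 0 0 0")

```text
clock: 27.8
position: [0.5371, 0.0676, 0.1586]
ee_rot: [2.169, 2.272, 0.001]
force: [-0.3, -0.5, 0.2]
width: 0.556
```

Call:
jog_arm(commands="-1 0 0 0 0 0 0; -1 0 0 0 0 0 0; -1 0 0 0.03 0 0 0; -1 0 0 0.1 0 0 0; -1 0 0 0.125 0 0 0")

```text
clock: 28.3
position: [0.5358, 0.0674, 0.2352]
ee_rot: [-2.168, -2.271, 0.003]
force: [-0.0, 0.5, -0.1]
width: 0.942
```

Call:
jog_arm(commands="1 0 0 0 0 0 0; 1 0 0 0 0 0 0; 1 0 0 0 0 0 0; 1 0 0 0 0 0 0; 1 0 0 0 0 0 0")

```text
clock: 28.8
position: [0.5363, 0.0675, 0.234]
ee_rot: [-2.168, -2.272, 0.002]
force: [0.5, 0.4, -0.2]
width: 0.61
```

Call:
jog_arm(commands="1 0 0 0 0 0 0; 1 0 0 0 0 0 0; 1 0 0 -0.03 0 0 0; 1 0 0 -0.03 0 0 0; 1 0 0 0 0 0 0")

```text
clock: 29.3
position: [0.5362, 0.0677, 0.2154]
ee_rot: [-2.168, -2.272, 0.002]
force: [0.4, 0.5, 0.2]
width: 0.179
```

```bash
python3 - <<'E'
from h import *
d,P=cap((.538,.068),src='side',zr=(.195,.225),save='pics/side1.png')
E
```

```text
t 29.3 tcp [0.5362 0.0677 0.2154] yaw 92.67 tilt 0.1 w 16.5 F [0.4 0.5 0.2]
cap top [0.5344 0.0551 0.2118] circle 0.5371 0.0621 r 21.9
move [ 0.0009 -0.0056] norm [ 0.0031 -0.0187]
```

View pics/side1.png

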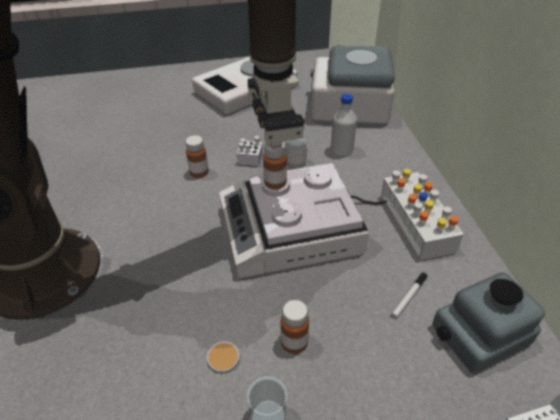

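Call:
jog_arm(commands="1 0 0 0 0 0 0; 1 0 0 0 0 0 0; 1 0 0 -0.007 0 0 0; 1 0 0 -0.007 0 0 0; 1 0 0 0 0 0 0")

```text
clock: 29.85
position: [0.537, 0.0676, 0.2128]
ee_rot: [2.169, 2.272, 0.001]
force: [0.1, -1.2, 1.3]
width: 0.002
```

Call:
jog_arm(commands="1 0 0 -0.007 0 0 0; 1 0 0 -0.004 0 0 0; 1 0 0 0 0 0 0; 1 0 0 0 0 0 0; 1 0 0 0 0 0 0")

```text
clock: 30.35
position: [0.537, 0.0676, 0.2096]
ee_rot: [2.169, 2.272, 0.001]
force: [-0.3, -0.3, 4.8]
width: 0.004
```

Call:
jog_arm(commands="1 0 0 -0.005 0 0 0; 1 0 0 -0.005 0 0 0; 1 0 0 0 0 0 0; 1 0 0 0 0 0 0; 1 0 0 0 0 0 0")

```text
clock: 30.85
position: [0.5381, 0.068, 0.2091]
ee_rot: [2.168, 2.27, 0.005]
force: [-5.5, -1.4, 25.3]
width: 0.005
```

Call:
jog_arm(commands="1 0 0 0.03 0 0 0; 1 0 0 0.09 0 0 0; -1 -0.0136 0.1 0 0 0 -0.021; -1 -0.0136 0.1152 0 0 0 -0.021; -1 -0.0136 0.1152 0 0 0 -0.021")

```text
clock: 31.35
position: [0.5242, 0.1673, 0.2421]
ee_rot: [-2.58, -1.793, 0.001]
force: [0.6, -0.1, -0.7]
width: 0.218
```

Call:
jog_arm(commands="-1 -0.0136 0.1152 0 0 0 0; -1 -0.0136 0.1152 0 0 0 0; -1 -0.0136 0.1152 0 0 0 0; -1 -0.0136 0.13 -0.04 0 0 0; -1 0 0 0 0 0 0")

```text
clock: 31.85
position: [0.5049, 0.3153, 0.2285]
ee_rot: [-2.564, -1.809, 0.003]
force: [-0.3, 0.6, 0.3]
width: 0.652
```

Call:
jog_arm(commands="-1 0 0 0 0 0 0; -1 0 0 0 0 0 0; -1 0 0 0 0 0 0; -1 0 0 0 0 0 0; -1 0 0 0 0 0 0")

```text
clock: 32.35
position: [0.5086, 0.3087, 0.2306]
ee_rot: [2.575, 1.8, 0.001]
force: [0.3, -0.6, 0.1]
width: 0.998
```

```bash
cat >> h.py <<'E'
def sqr(h0):
    def f(p,d):
        h=h0+d;s=np.linspace(-h,h,50);e=np.full(50,h)
        L=np.concatenate([np.stack(q,-1) for q in [(s,e),(s,-e),(e,s),(-e,s)]]);th=p[2]
        return L@np.array([[np.cos(th),-np.sin(th)],[np.sin(th),np.cos(th)]]).T+p[:2]
    return f
E
python3 - <<'E'
from h import *
o=pose();d=grab('wrist');P=wworld(d);c=np.array([.5085,.3095])
q=P[(abs(P[...,2]-.04)<.004)&(np.hypot(P[...,0]-c[0],P[...,1]-c[1])<.06)];print('top',q.mean(0).round(4))
print(cv2.minAreaRect((q[:,:2]*1000).astype(np.float32)))
im=ortho(d,.0403,c,.1);cv2.imwrite('pics/b2.png',im)
for y in (-.35,-.3):
    r=fit(im,c,.1,2000,sqr(.03),[*c,y],dark_in=False);p=r[0];print(r,'deg',np.degrees(p[2]),'move',(p[:2]-o['position'][:2]).round(4))
d,P=cap((.5378,.0675),src='scene',zr=(.195,.225))
E
```

```text
t 32.35 tcp [0.5086 0.3087 0.2306] yaw 69.91 tilt 0.02 w 91.9 F [ 0.3 -0.6  0.1]
top [0.5074 0.3119 0.0404]
((507.8261413574219, 310.1580505371094), (60.390621185302734, 59.961666107177734), 69.69050598144531)
(array([ 0.50775006,  0.31016677, -0.3642741 ]), np.float64(-49.320986516544366)) deg -20.8713684671093 move [-0.0008  0.0015]
(array([ 0.50774992,  0.31016664, -0.36427628]), np.float64(-49.32098554699838)) deg -20.871493280853016 move [-0.0008  0.0015]
t 32.4 tcp [0.5084 0.3089 0.2305] yaw 69.93 tilt 0.02 w 91.9 F [0.4 0.5 0.5]
cap top [0.5401 0.0659 0.2086] circle 0.5416 0.0647 r 23.1
move [ 0.0332 -0.2442] norm [ 0.1105 -0.8141]
```

View pics/b2.png

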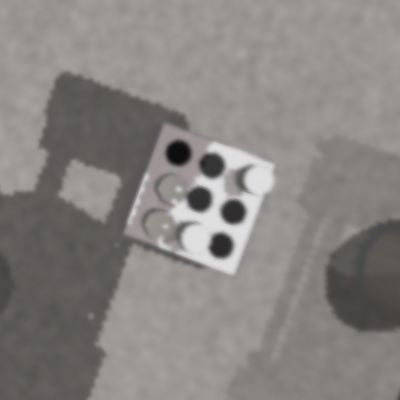

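Call:
jog_arm(commands="-1 0 0.004 -0.14 0 0 -0.0012; -1 0 0 -0.15 0 0 0; -1 0 0 -0.15 0 0 0; -1 0 0 -0.12 0 0 0; -1 0 0 -0.08 0 0 0")

```text
clock: 32.95
position: [0.5071, 0.3096, 0.0356]
ee_rot: [-2.581, -1.792, 0.005]
force: [0.6, 0.1, 0.6]
width: 1.001
```

Call:
jog_arm(commands="-1 0 0 -0.04 0 0 0; -1 0 0 -0.0287 0 0 0; -1 0 0 0 0 0 0; -1 0 0 0 0 0 0; 1 0 0 0 0 0 0")

```text
clock: 33.45
position: [0.509, 0.3112, 0.019]
ee_rot: [2.581, 1.792, 0.003]
force: [0.6, 0.4, 0.3]
width: 0.954
```

Call:
jog_arm(commands="1 0 0 0 0 0 0; 1 0 0 0 0 0 0; 1 0 0 0 0 0 0; 1 0 0 0 0 0 0; 1 0 0 0 0 0 0", force=35)

```text
clock: 33.95
position: [0.5082, 0.3105, 0.0179]
ee_rot: [2.58, 1.792, -0.0]
force: [-1.5, -0.7, 4.3]
width: 0.654
```

Call:
jog_arm(commands="1 0 0 0.09 0 0 0; 1 0 0 0.14 0 0 0; 1 0 0 0.15 0 0 0; 1 0.0286 -0.02 0.12 0 0 0; 1 0.0886 -0.07 0.04 0 0 0.0214")

```text
clock: 34.45
position: [0.5418, 0.2883, 0.1839]
ee_rot: [-2.446, -1.968, -0.008]
force: [1.0, 1.1, -4.4]
width: 0.646
```

Call:
jog_arm(commands="1 0.0886 -0.07 0 0 0 0.0214; 1 0.0886 -0.07 0 0 0 0.0215; 1 0.0886 -0.07 0 0 0 0; 1 0.06 -0.1 0 0 0 0; 1 0 -0.12 0 0 0 0")

```text
clock: 34.95
position: [0.6426, 0.1537, 0.1781]
ee_rot: [-2.168, -2.272, 0.0]
force: [0.9, 0.2, -5.7]
width: 0.653
```

Call:
jog_arm(commands="1 0 -0.13 0 0 0 0; 1 0 -0.13 0 0 0 0; 1 0 -0.13 0 0 0 0; 1 0 -0.13 0 0 0 0; 1 0 -0.0863 0 0 0 0")

```text
clock: 35.45
position: [0.6401, -0.0316, 0.1785]
ee_rot: [-2.172, -2.269, 0.005]
force: [0.7, 0.2, -4.8]
width: 0.651
```

Call:
jog_arm(commands="1 0 0 0 0 0 0; 1 0 0 0 0 0 0; 1 0 0 0 0 0 0; 1 0 0 0 0 0 0; 1 0 0 0 0 0 0")

```text
clock: 35.95
position: [0.641, -0.026, 0.1796]
ee_rot: [-2.166, -2.275, -0.0]
force: [-0.1, 0.4, -4.8]
width: 0.652
```

```bash
python3 - <<'E'
from h import *
o=pose();d=grab('wrist');c=o['position'][:2];P=wworld(d)
zt=o['position'][2]-.0179+.04
im=ortho(d,.095,c,.15);im2=ortho(d,zt,c,.15)
q=P[(abs(P[...,2]-zt)<.003)&(abs(P[...,0]-c[0])<.034)&(abs(P[...,1]-c[1])<.034)];print('held pts',q.min(0).round(4),q.max(0).round(4))
cv2.imwrite('pics/o4.png',cv2.resize(np.hstack([im,im2]),(800,400)))
E
```

```text
t 35.95 tcp [ 0.641  -0.026   0.1796] yaw 92.8 tilt 0.03 w 60.0 F [-0.1  0.4 -4.8]
held pts [ 0.6092 -0.06    0.1987] [0.6717 0.0079 0.2047]
```

View pics/o4.png

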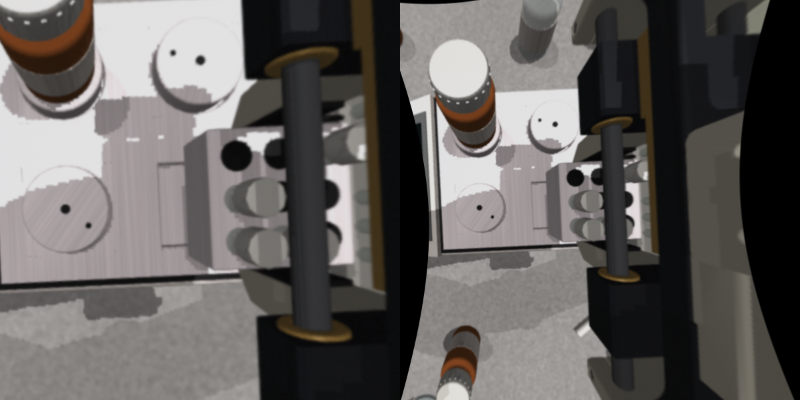

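Call:
jog_arm(commands="1 0 -0.004 -0.09 0 0 0; 1 0 0 -0.08 0 0 0; 1 0 0 -0.035 0 0 0; 1 0 0 0 0 0 0; 1 0 0 0 0 0 0")

```text
clock: 36.5
position: [0.6417, -0.0282, 0.119]
ee_rot: [2.168, 2.273, 0.001]
force: [1.2, 0.4, -4.6]
width: 0.649
```

Call:
jog_arm(commands="1 0 0 -0.01 0 0 0; 1 0 0 -0.01 0 0 0; 1 0 0 -0.01 0 0 0; 1 0 0 0 0 0 0; 1 0 0 0 0 0 0")

```text
clock: 37.0
position: [0.6411, -0.0285, 0.1092]
ee_rot: [-2.169, -2.273, 0.0]
force: [0.3, 0.2, -4.5]
width: 0.649
```

Call:
jog_arm(commands="1 0 0 -0.01 0 0 0; 1 0 0 -0.007 0 0 0; 1 0 0 -0.005 0 0 0; 1 0 0 0 0 0 0; 1 0 0 0 0 0 0")

```text
clock: 37.5
position: [0.641, -0.0285, 0.1029]
ee_rot: [2.169, 2.273, -0.0]
force: [-2.6, -0.4, 2.1]
width: 0.655
```

Call:
jog_arm(commands="-0.6 0 0 0 0 0 0; -0.6 0 0 0 0 0 0; -0.6 0 0 0 0 0 0; -0.6 0 0 0.04 0 0 0; -0.6 0 0 0.13 0 0 0", force=25)

```text
clock: 38.0
position: [0.6388, -0.0288, 0.1512]
ee_rot: [-2.165, -2.27, 0.007]
force: [0.4, 0.4, -0.2]
width: 0.8
```

Call:
jog_arm(commands="-1 0 0 0.15 0 0 0; -1 0 0 0.137 0 0 0; -1 -0.1022 0.1135 0 0 0 0; -1 -0.1022 0.1135 0 0 0 0; -1 -0.1022 0.1135 0 0 0 0")

```text
clock: 38.5
position: [0.5483, 0.0748, 0.2411]
ee_rot: [2.168, 2.272, 0.003]
force: [0.1, 1.0, 0.1]
width: 0.997
```

Call:
jog_arm(commands="-1 -0.1022 0.1135 0 0 0 0; -1 -0.1022 0.1135 0 0 0 0; -1 -0.1022 0.1135 0 0 0 0; -1 -0.1022 0.1135 0 0 0 0; -1 -0.1022 0.1135 0 0 0 0")

```text
clock: 39.0
position: [0.3946, 0.2453, 0.2409]
ee_rot: [2.168, 2.273, 0.003]
force: [0.5, 0.8, 0.2]
width: 1.0
```

Call:
jog_arm(commands="-1 -0.1022 0.1135 0 0 0 0; -1 0 0 0 0 0 0; -1 0 0 0 0 0 0; -1 0 0 0 0 0 0; -1 0 0 0 0 0 0")

```text
clock: 39.5
position: [0.3662, 0.277, 0.2398]
ee_rot: [2.171, 2.27, 0.0]
force: [-0.3, -0.0, -0.2]
width: 1.002
```

```bash
python3 - <<'E'
from h import *
cap((.364,.278))
d=grab('side');P=world(d)
cv2.imwrite('pics/side2.png',d['pixels'][100:350,150:450,::-1])
for n,c in dict(C=(.5425,-.0323),B=(.6375,.0725)).items():
    m=np.hypot(P[...,0]-c[0],P[...,1]-c[1]+.002)<.026;print(n,np.median(P[m],0).round(4),P[m][:,2].std())
m=(np.hypot(P[...,0]-.642,P[...,1]+.0285)<.045)&(abs(P[...,2]-.125)<.008);print('block',np.median(P[m],0).round(4),cv2.minAreaRect((P[m][:,:2]*1000).astype(np.float32)))
E
```

```text
t 39.5 tcp [0.3662 0.277  0.2398] yaw 92.56 tilt 0.02 w 92.2 F [-0.3 -0.  -0.2]
cap top [0.3629 0.2803 0.1056] circle 0.3635 0.2804 r 22.1
move [-0.0026  0.0035] norm [-0.0088  0.0115]
C [ 0.5425 -0.0343  0.1069] 0.0012488353063235384
B [0.6375 0.0704 0.1067] 0.001366571414483861
block [ 0.6418 -0.0427  0.123 ] ((641.8731689453125, -32.64895248413086), (61.09482192993164, 62.1406364440918), 2.2774062156677246)
```

Call:
jog_arm(commands="-1 -0.006 0.0115 -0.1 0 0 0; -1 0 0 -0.12 0 0 0; -1 0 0 -0.12 0 0 0; -1 0 0 -0.12 0 0 0; -1 0 0 -0.1 0 0 0")

```text
clock: 40.1
position: [0.3635, 0.2805, 0.07]
ee_rot: [-2.17, -2.271, 0.001]
force: [0.7, -0.1, -0.0]
width: 1.0
```

Call:
jog_arm(commands="-1 0 0 -0.05 0 0 0; -1 0 0 -0.0227 0 0 0; -1 0 0 0 0 0 0; 1 0 0 0 0 0 0; 1 0 0 0 0 0 0")

```text
clock: 40.6
position: [0.3641, 0.2819, 0.0509]
ee_rot: [2.169, 2.272, 0.003]
force: [1.0, -0.4, 0.2]
width: 0.874
```

Call:
jog_arm(commands="1 0 0 0 0 0 0; 1 0 0 0 0 0 0; 1 0 0 0 0 0 0; 1 0 0 0 0 0 0; 1 0 0 0 0 0 0")

```text
clock: 41.1
position: [0.3635, 0.2813, 0.0501]
ee_rot: [2.169, 2.273, 0.0]
force: [0.1, -1.0, 4.1]
width: 0.562
```

Call:
jog_arm(commands="1 0 0 0.07 0 0 0; 1 0 0 0.12 0 0 0; 1 0 0 0.13 0 0 0; 1 0 0 0.13 0 0 0; 1 0.05 0 0.117 0 0 0")

```text
clock: 41.6
position: [0.3765, 0.2816, 0.2216]
ee_rot: [-2.165, -2.275, 0.001]
force: [1.7, 0.2, -2.6]
width: 0.561
```

Call:
jog_arm(commands="1 0.11 -0.0286 0 0 0 0; 1 0.13 -0.0286 0 0 0 0; 1 0.13 -0.0286 0 0 0 0; 1 0.13 -0.0286 0 0 0 0; 1 0.13 -0.0286 0 0 0 0")

```text
clock: 42.1
position: [0.5685, 0.2377, 0.2194]
ee_rot: [-2.168, -2.273, 0.002]
force: [-0.1, 1.8, -1.5]
width: 0.561
```

Call:
jog_arm(commands="1 0.13 -0.0286 0 0 0 0; 1 0.1 -0.0684 0 0 0 0; 1 0 -0.12 0 0 0 0; 1 0 -0.13 0 0 0 0; 1 0 -0.13 0 0 0 0")

```text
clock: 42.6
position: [0.6359, 0.0942, 0.2189]
ee_rot: [-2.167, -2.273, 0.002]
force: [0.6, -0.2, -1.2]
width: 0.561
```

Call:
jog_arm(commands="1 0 -0.076 0 0 0 0; 1 0 0 0 0 0 0; 1 0 0 0 0 0 0; 1 0 0 0 0 0 0; 1 0 0 0 0 0 0")

```text
clock: 43.1
position: [0.6361, 0.0743, 0.2199]
ee_rot: [-2.166, -2.275, -0.001]
force: [0.2, -0.5, -3.3]
width: 0.562
```

Call:
jog_arm(commands="1 0 0 -0.06 0 0 0; 1 0 0 -0.07 0 0 0; 1 0 0 -0.05 0 0 0; 1 0 0 0 0 0 0; 1 0 0 0 0 0 0")

```text
clock: 43.6
position: [0.6364, 0.0732, 0.1662]
ee_rot: [-2.168, -2.274, -0.0]
force: [0.3, 0.3, -1.7]
width: 0.559
```

Call:
jog_arm(commands="1 0 0 -0.008 0 0 0; 1 0 0 -0.008 0 0 0; 1 0 0 -0.005 0 0 0; 1 0 0 0 0 0 0; 1 0 0 0 0 0 0")

```text
clock: 44.1
position: [0.6364, 0.0726, 0.1598]
ee_rot: [2.169, 2.273, 0.0]
force: [-0.7, -0.1, -3.4]
width: 0.558
```

Not yet in contact; a little lower.

Call:
jog_arm(commands="1 0 0 -0.003 0 0 0; 1 0 0 -0.002 0 0 0; 1 0 0 0 0 0 0; 1 0 0 0 0 0 0; 1 0 0 0 0 0 0")

```text
clock: 44.6
position: [0.6368, 0.0726, 0.1592]
ee_rot: [2.168, 2.272, 0.001]
force: [-1.6, -0.5, 5.9]
width: 0.562
```

Call:
jog_arm(commands="-0.6 0 0 0.003 0 0 0; -0.6 0 0 0 0 0 0; -0.6 0 0 0.03 0 0 0; -0.6 0 0 0.1 0 0 0; -0.6 0 0 0.125 0 0 0")

```text
clock: 45.1
position: [0.6354, 0.0724, 0.2355]
ee_rot: [-2.167, -2.272, 0.004]
force: [0.4, -0.1, 0.8]
width: 0.799
```

Call:
jog_arm(commands="1 0 0 0 0 0 0; 1 0 0 0 0 0 0; 1 0 0 0 0 0 0; 1 0 0 0 0 0 0; 1 0 0 0 0 0 0")

```text
clock: 45.6
position: [0.6359, 0.0725, 0.2347]
ee_rot: [-2.168, -2.272, 0.002]
force: [0.8, 0.4, -0.1]
width: 0.417
```

Call:
jog_arm(commands="1 0 0 0 0 0 0; 1 0 0 0 0 0 0; 1 0 0 0 0 0 0; 1 0 0 0 0 0 0; 1 0 0 -0.03 0 0 0")

```text
clock: 46.1
position: [0.6371, 0.0729, 0.2275]
ee_rot: [2.168, 2.272, 0.003]
force: [0.8, -0.0, 0.2]
width: 0.014
```

Call:
jog_arm(commands="1 0 0 -0.03 0 0 0; 1 0 0 -0.006 0 0 0; 1 0 0 -0.007 0 0 0; 1 0 0 -0.006 0 0 0; 1 0 0 0 0 0 0")

```text
clock: 46.6
position: [0.6363, 0.0726, 0.2121]
ee_rot: [2.169, 2.273, -0.0]
force: [-1.4, -0.5, 2.7]
width: 0.006
```

Call:
jog_arm(commands="1 0 0 -0.007 0 0 0; 1 0 0 -0.006 0 0 0; 1 0 0 -0.006 0 0 0; 1 0 0 0 0 0 0; 1 0 0 0 0 0 0")

```text
clock: 47.1
position: [0.6375, 0.073, 0.2093]
ee_rot: [2.167, 2.271, 0.005]
force: [-5.5, -1.5, 20.9]
width: 0.003
```

Call:
jog_arm(commands="1 0 0 0.03 0 0 0; 1 0 0 0.1 0 0 0; -1 -0.0478 -0.11 0 0 0 0; -1 -0.0478 -0.13 0 0 0 0; -1 -0.0478 -0.13 0 0 0 0")

```text
clock: 47.6
position: [0.5928, -0.0392, 0.2451]
ee_rot: [-2.167, -2.274, -0.0]
force: [0.9, -0.4, -0.7]
width: 0.215
```

Call:
jog_arm(commands="-1 -0.0478 -0.13 0 0 0 0; -1 -0.0478 -0.13 0 0 0 0; -1 -0.0478 -0.13 0 0 0 0; -1 -0.0478 -0.13 0 0 0 0; -1 -0.0478 -0.13 0 0 0 0")

```text
clock: 48.1
position: [0.5208, -0.2349, 0.2451]
ee_rot: [-2.168, -2.273, -0.0]
force: [-0.5, -0.2, -0.3]
width: 0.653
```

Call:
jog_arm(commands="-1 -0.0478 -0.15 0 0 0 0; -1 0 0 0 0 0 0; -1 0 0 0 0 0 0; -1 0 0 0 0 0 0; -1 0 0 0 0 0 0")

```text
clock: 48.6
position: [0.508, -0.2767, 0.2452]
ee_rot: [-2.166, -2.276, -0.001]
force: [0.2, 0.7, -1.0]
width: 0.997
```

```bash
python3 - <<'E'
from h import *
cap((.507,-.278))
cap((.638,.0725),src='scene',zr=(.195,.225))
E
```

```text
t 48.6 tcp [ 0.508  -0.2767  0.2452] yaw 92.84 tilt 0.04 w 91.8 F [ 0.2  0.7 -1. ]
cap top [ 0.5063 -0.2774  0.1059] circle 0.507 -0.277 r 22.4
move [-0.001  -0.0002] norm [-0.0034 -0.0008]
t 48.65 tcp [ 0.5079 -0.2769  0.2453] yaw 92.84 tilt 0.03 w 91.9 F [ 0.5 -0.3 -0.3]
cap top [0.6397 0.0701 0.2088] circle 0.6402 0.0699 r 23.2
move [0.1322 0.3468] norm [0.4408 1.156 ]
```

Call:
jog_arm(commands="-1 0 0 -0.11 0 0 0; -1 0 0 -0.12 0 0 0; -1 0 0 -0.12 0 0 0; -1 0 0 -0.12 0 0 0; -1 0 0 -0.1 0 0 0")

```text
clock: 49.2
position: [0.5072, -0.2774, 0.0725]
ee_rot: [-2.167, -2.274, -0.0]
force: [0.4, 0.1, 0.8]
width: 0.997
```

Call:
jog_arm(commands="-1 0 0 -0.05 0 0 0; -1 0 0 -0.03 0 0 0; -1 0 0 0 0 0 0; 1 0 0 0 0 0 0; 1 0 0 0 0 0 0")

```text
clock: 49.7
position: [0.5082, -0.2786, 0.0514]
ee_rot: [2.167, 2.272, 0.001]
force: [0.4, -0.0, 0.7]
width: 0.874
```

Call:
jog_arm(commands="1 0 0 0 0 0 0; 1 0 0 0 0 0 0; 1 0 0 0 0 0 0; 1 0 0 0 0 0 0; 1 0 0 0 0 0 0")

```text
clock: 50.2
position: [0.5075, -0.2782, 0.0504]
ee_rot: [2.168, 2.273, 0.0]
force: [-0.2, 0.6, 2.9]
width: 0.561
```

Call:
jog_arm(commands="1 0 0 0.07 0 0 0; 1 0 0 0.12 0 0 0; 1 0 0 0.13 0 0 0; 1 0 0 0.13 0 0 0; 1 0.0164 0.08 0.116 0 0 0")

```text
clock: 50.7
position: [0.5108, -0.2581, 0.2213]
ee_rot: [2.174, 2.266, -0.003]
force: [0.1, -0.9, -2.7]
width: 0.564
```

Call:
jog_arm(commands="1 0.0164 0.11 0 0 0 0; 1 0.0164 0.12 0 0 0 0; 1 0.0164 0.12 0 0 0 0; 1 0.0164 0.12 0 0 0 0; 1 0.0164 0.12 0 0 0 0")

```text
clock: 51.2
position: [0.5364, -0.0762, 0.2197]
ee_rot: [-2.169, -2.272, 0.001]
force: [0.6, -0.4, -2.6]
width: 0.561
```

Call:
jog_arm(commands="1 0.0164 0.1 0 0 0 0; 1 0 0.0497 0 0 0 0; 1 0 0 0 0 0 0; 1 0 0 0 0 0 0; 1 0 0 0 0 0 0")

```text
clock: 51.7
position: [0.5415, -0.0346, 0.2197]
ee_rot: [2.171, 2.27, -0.002]
force: [-0.3, 0.3, -3.1]
width: 0.562
```

Call:
jog_arm(commands="1 0 0 -0.06 0 0 0; 1 0 0 -0.07 0 0 0; 1 0 0 -0.05 0 0 0; 1 0 0 0 0 0 0; 1 0 0 0 0 0 0")

```text
clock: 52.2
position: [0.5418, -0.0336, 0.1662]
ee_rot: [-2.17, -2.271, 0.001]
force: [0.9, 0.3, -2.6]
width: 0.558
```

Call:
jog_arm(commands="1 0 0 -0.008 0 0 0; 1 0 0 -0.008 0 0 0; 1 0 0 -0.005 0 0 0; 1 0 0 0 0 0 0; 1 0 0 0 0 0 0")

```text
clock: 52.7
position: [0.5418, -0.0324, 0.1598]
ee_rot: [2.168, 2.273, 0.0]
force: [0.7, 0.0, -3.1]
width: 0.562
```

Call:
jog_arm(commands="1 0 0 -0.003 0 0 0; 1 0 0 -0.002 0 0 0; 1 0 0 0 0 0 0; 1 0 0 0 0 0 0; 1 0 0 0 0 0 0")

```text
clock: 53.2
position: [0.5423, -0.0324, 0.1593]
ee_rot: [2.168, 2.272, 0.001]
force: [-2.2, 0.0, 7.2]
width: 0.563
```

Call:
jog_arm(commands="-0.6 0 0 0.003 0 0 0; -0.6 0 0 0 0 0 0; -0.6 0 0 0.03 0 0 0; -0.6 0 0 0.1 0 0 0; -0.6 0 0 0.125 0 0 0")

```text
clock: 53.7
position: [0.5408, -0.0325, 0.2358]
ee_rot: [-2.167, -2.271, 0.003]
force: [0.1, -0.0, -0.4]
width: 0.803
```

Call:
jog_arm(commands="1 0 0 0 0 0 0; 1 0 0 0 0 0 0; 1 0 0 0 0 0 0; 1 0 0 0 0 0 0; 1 0 0 0 0 0 0")

```text
clock: 54.2
position: [0.5412, -0.0325, 0.2348]
ee_rot: [-2.168, -2.272, 0.002]
force: [0.5, 1.0, -0.7]
width: 0.409
```

Call:
jog_arm(commands="1 0 0 0 0 0 0; 1 0 0 0 0 0 0; 1 0 0 0 0 0 0; 1 0 0 0 0 0 0; 1 0 0 -0.03 0 0 0")

```text
clock: 54.7
position: [0.5425, -0.0324, 0.2273]
ee_rot: [2.168, 2.272, 0.002]
force: [0.6, 0.4, -0.9]
width: 0.014
```

Call:
jog_arm(commands="1 0 0 -0.03 0 0 0; 1 0 0 -0.006 0 0 0; 1 0 0 -0.007 0 0 0; 1 0 0 -0.006 0 0 0; 1 0 0 0 0 0 0")

```text
clock: 55.2
position: [0.5416, -0.0325, 0.2118]
ee_rot: [-2.168, -2.273, 0.001]
force: [-0.5, -0.5, 2.4]
width: 0.007
```

Call:
jog_arm(commands="1 0 0 -0.007 0 0 0; 1 0 0 -0.006 0 0 0; 1 0 0 -0.006 0 0 0; 1 0 0 0 0 0 0; 1 0 0 0 0 0 0")

```text
clock: 55.7
position: [0.5433, -0.0323, 0.2092]
ee_rot: [2.166, 2.27, 0.004]
force: [-5.7, 0.1, 26.9]
width: 0.005
```

Call:
jog_arm(commands="1 0 0 0.03 0 0 0; 1 0 0 0.13 0 0 0; 1 0.03 0.03 0.13 0 0 0; 1 0.05 0.05 0.13 0 0 0; 1 0.08 0.08 0.1 0 0 0")

```text
clock: 56.2
position: [0.59, 0.0144, 0.365]
ee_rot: [2.171, 2.268, 0.001]
force: [1.3, -0.0, 0.4]
width: 0.008
```

Call:
jog_arm(commands="1 0 0 0 0 0 0; 1 0 0 0 0 0 0; 1 0 0 0 0 0 0; 1 0 0 0 0 0 0; 1 0 0 0 0 0 0")

```text
clock: 56.7
position: [0.5891, 0.0146, 0.3614]
ee_rot: [-2.169, -2.271, 0.002]
force: [-0.2, -1.4, 0.6]
width: 0.002
```

```bash
python3 - <<'E'
from h import *
pose();w=wells([.59,.02,.048])
D={n:grab(n) for n in('wrist','scene','side')}
for n,d in D.items():
    P=wworld(d) if n=='wrist' else world(d)
    pl=P[(abs(P[...,2]-.094)<.005)&(abs(P[...,0]-.59)<.1)&(abs(P[...,1]-.02)<.1)];z0=np.median(pl[:,2])
    for k in 'ABC':
        c=w[k];r=np.hypot(P[...,0]-c[0],P[...,1]-c[1])
        q=P[(r<.045)&(P[...,2]>.19)&(P[...,2]<.24)]
        zt=np.percentile(q[:,2],75);q=q[abs(q[:,2]-zt)<.003]
        (x,y),rr=cv2.minEnclosingCircle((q[:,:2]*1000).astype(np.float32))
        ins=P[(r<.036)&(abs(P[...,2]-z0-.014)<.004)]
        print(n,k,'well',c,'cap',round(x/1e3,4),round(y/1e3,4),'r',round(rr,1),'cap above plate',round(zt-z0,4),'insert',np.round(np.median(ins[:,2])-z0,4) if len(ins)>20 else None,len(ins))
    c=w['S'];q=P[(np.hypot(P[...,0]-c[0],P[...,1]-c[1])<.045)&(abs(P[...,2]-z0-.03)<.004)]
    print(n,'block',np.median(q[:,2])-z0,cv2.minAreaRect((q[:,:2]*1000).astype(np.float32)))
cv2.imwrite('pics/fin.png',np.hstack([D['scene']['pixels'][120:340,90:450],D['side']['pixels'][100:320,170:480]])[:,:,::-1])
E
```

```text
t 56.7 tcp [0.5891 0.0146 0.3614] yaw 92.64 tilt 0.09 w 0.2 F [-0.2 -1.4  0.6]
wrist A well [0.5377 0.0675] cap 0.536 0.0671 r 22.4 cap above plate 0.1143 insert 0.0138 263
wrist B well [0.6375 0.0723] cap 0.6358 0.0718 r 22.2 cap above plate 0.1143 insert 0.014 321
wrist C well [ 0.5425 -0.0323] cap 0.5409 -0.032 r 22.4 cap above plate 0.1143 insert 0.0138 244
wrist block 0.030034763037937923 ((640.8363037109375, -28.62468910217285), (59.73258972167969, 59.211299896240234), 2.2013533115386963)
scene A well [0.5377 0.0675] cap 0.5392 0.0651 r 23.3 cap above plate 0.1145 insert 0.0137 61
scene B well [0.6375 0.0723] cap 0.6396 0.0699 r 22.2 cap above plate 0.1147 insert 0.0139 99
scene C well [ 0.5425 -0.0323] cap 0.5444 -0.0327 r 22.2 cap above plate 0.1148 insert 0.0137 93
scene block 0.030067135537109865 ((644.0680541992188, -29.7537841796875), (65.25711059570312, 59.969749450683594), 2.720113515853882)
side A well [0.5377 0.0675] cap 0.5362 0.0638 r 22.8 cap above plate 0.1139 insert 0.0137 60
side B well [0.6375 0.0723] cap 0.6372 0.0677 r 22.4 cap above plate 0.1138 insert 0.0134 125
side C well [ 0.5425 -0.0323] cap 0.5415 -0.0348 r 22.8 cap above plate 0.1142 insert 0.0138 162
side block 0.02991419055316527 ((641.3163452148438, -32.40362548828125), (61.04157257080078, 62.27519989013672), 1.4810292720794678)
```

View pics/fin.png

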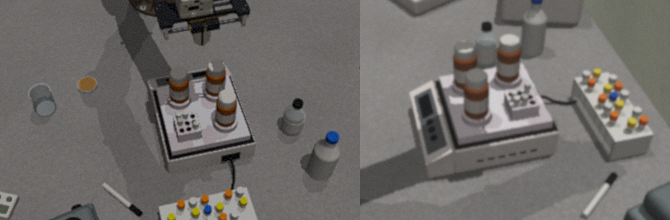

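```bash
python3 -c "
from cell import arm
print(arm.sign_off())"
```

```text
the job is handed in; nothing more can be done
None
```

The heater is loaded and the job handed in at about 57 s of the 210 s. All three inserts sit in the round wells and the tube block in the square well. All three jars stand upright on their own inserts with their caps pushed home. The sign-off gives no verdict, so this rests on my own checks.

- **During the run:** the tube block was knocked about 5 cm aside on the bench. I saw it in a close view, measured it again, and set one jar first to make room for the grip. Each jar was set down until the wrist force showed contact (about 3–10 N), and each cap was pressed with 21–27 N until the reading stopped at the home height.
- **Heights:** in all three cameras, the insert tops stand 13.4–14.0 mm above the plate (home is 14). The block top is 29.9–30.1 mm up (home is 30) and the cap tops 113.8–114.8 mm up (home is 114).
- **Positions:** the wrist camera puts the caps within 2 mm of the well centres and the block about 2 mm from its own. The side camera reads 2–5 mm off and the scene camera 2–3 mm, which is near the calibration error. Both had read objects on the bench 2–3 mm apart from each other from the start.
- **Other things:** the beaker, dish and reagent bottle look unmoved in the last picture, but I did not measure them again. The arm is clear of everything, about 15 cm above the caps.

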